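Lift the lid off the crucible chest and charge the crucibles

TASK

Get the crucibles out for a casting session: swing the chest's lid up to vertical by its brass handle, draw it straight up off its lift-off hinges and stand it upright in the groove of the wooden lid rack, hinge side down. Then take every crucible out of the jumble in the chest and stand each one upright on the floor of the aluminium tray, and put one of the little brass casting slugs lying in front of the chest into each crucible as its charge. Leave the green cup, the white cone and the little dark box in the chest, and do not disturb the leather wallet in front of it.

Things in the scene. Friction and masses are not known exactly. Their poses are not given: they have to be found in the camera images.
- chest: fixed low oak case, 157 mm (x) by 262 mm (y), wall 6 mm, floor 6 mm thick, walls 26 mm high above the floor, so the rim is 32 mm above the worktop. Origin: centre of its underside; -x is the front (towards the robot), z up. The crucibles and other things stand on its floor at random places under the lid, 62 mm apart along y and 72 mm along x. It does not move
- lid: loose oak lid, 0.28 to 0.44 kg, a shallow upside-down box 157 mm (x) by 262 mm (y) by 30 mm high (top 6 mm, skirts 6 mm thick), shut at the start with its skirt on the chest's rim. Origin: centre of the plane of the skirt's lower edge; when shut its axes are parallel to the chest's; z points out of its top. A brass loop handle stands out from its front edge; a flat steel hinge blade runs along its back edge. It is not held up by anything: let go when part-raised, it falls
- lid_handle (a point): middle of the round brass handle bar: 10 mm diameter, parallel to the lid's y, clear length 68 mm between its two side arms, 42 mm in front of the lid's front edge and 22 mm above the lid's origin plane. Lid frame (-120.5, 0, 22) mm. The bar can turn between finger pads that pinch it across; hung from it, the lid hangs upright with the blade at the bottom
- lid_blade (a point): middle of the flat steel hinge blade, 220 mm long (y), 14 mm by 5 mm in section (the 14 mm side in the plane of the lid), joined to the lid by two tongues 18 mm long. Lid frame (96.5, 0, 15) mm. With the lid upright it is the lid's lowest part
- chest_hinge (a point): axis of the hinge, parallel to the chest's y, midway between the two steel hinge brackets (100 mm to either side). Chest frame (96.5, 0, 47) mm. Each bracket is a pocket 19 mm wide with a slot 10 mm wide in its roof, so the blade turns inside it but can only leave straight up with the lid within about 0.3 rad of vertical. At upright the blade sits about 1 mm under this point
- rack: fixed wooden lid rack, 130 mm (x) by 74 mm; two rails along x, flared tops 81 mm above the worktop, form a groove 40 mm wide centred on the origin; in it two ledges 34 mm high leave a middle channel 16 mm wide, floor 10 mm above the worktop. Origin: centre of its underside. The upright lid (30 mm thick) stands with its blade in the channel, its width along the groove
- tray: fixed square aluminium tray, 164 by 164 mm outside, wall and floor 4 mm thick, 28 mm high. Origin: centre of its underside
- green_cup: small green cup, 52 mm across, 31 mm tall (wider and lower than a crucible), origin at the centre of its underside; stays in the chest
- wax_cone: white cone, 45 mm across the foot, 40 mm tall, origin at the centre of its underside; stays in the chest
- tin_box: small dark box, 40 (x) by 54 (y) by 24 mm, origin at the centre of its underside; stays in the chest
- coin_wallet: dark leather wallet lying on the worktop in front of the chest, 62 by 88 by 21 mm, origin at the centre of the underside; not to be disturbed
- slug_1: brass casting slug, a plain disc 20 mm across and 12 mm thick lying flat on the worktop in front of the chest, 30 g; origin at the centre of its underside, z along its axis. Always three
- slug_2: brass casting slug, a plain disc 20 mm across and 12 mm thick lying flat on the worktop in front of the chest, 30 g; origin at the centre of its underside, z along its axis. Always three
- slug_3: brass casting slug, a plain disc 20 mm across and 12 mm thick lying flat on the worktop in front of the chest, 30 g; origin at the centre of its underside, z along its axis. Always three
- cup_1: crucible: stone-coloured round open cup, 47 mm across the rim, 43 mm across the foot, 44 mm tall, standing upright; origin at the centre of its underside, z up. hollow, mouth about 34 mm wide inside, inner floor 6 mm above the underside. Two or three of the crucibles cup_1 to cup_3 are present; absent ones read None
- cup_2: crucible: stone-coloured round open cup, 47 mm across the rim, 43 mm across the foot, 44 mm tall, standing upright; origin at the centre of its underside, z up. hollow, mouth about 34 mm wide inside, inner floor 6 mm above the underside. Two or three of the crucibles cup_1 to cup_3 are present; absent ones read None
- cup_3: crucible: stone-coloured round open cup, 47 mm across the rim, 43 mm across the foot, 44 mm tall, standing upright; origin at the centre of its underside, z up. hollow, mouth about 34 mm wide inside, inner floor 6 mm above the underside. Two or three of the crucibles cup_1 to cup_3 are present; absent ones read None

How it is judged (in metres and radians):
On the way, in this order (a step that is already met when the one before it is completed fails the run):
1. the lid has been swung up to vertical with its hinge blade still in the brackets (angle between lid's own z axis and vertical between 1.31 and 1.83 rad and distance between lid_blade and chest_hinge below 0.016 m), for 0.1 s.
2. the upright lid has been drawn up out of the brackets (angle between lid's own z axis and vertical between 1.2 and 1.94 rad and z of lid_blade in the frame of chest above 0.072 m and horizontal distance between lid_blade and chest_hinge below 0.05 m), for 0.02 s.
At the end, for the whole second after the job is handed in: Lid standing on its blade in the rack groove, within 0.27 rad of vertical; every crucible present upright (0.15 rad) on the tray floor with a slug inside; green cup, cone and dark box still in the chest; all at rest and released (angle between lid's own z axis and vertical between 1.3 and 1.84 rad and x of lid_blade in the frame of rack between -0.05 and 0.05 m and y of lid_blade in the frame of rack between -0.021 and 0.021 m and z of lid_blade in the frame of rack below 0.03 m and height (world z) of lid_handle above 0.18 m and linear speed of each of lid, cup_1, cup_2, cup_3 below 0.03 m/s and x of cup_1 in the frame of tray between -0.066 and 0.066 m and y of cup_1 in the frame of tray between -0.066 and 0.066 m and z of each of cup_1, cup_2, cup_3 in the frame of tray below 0.012 m and angle between each of cup_1, cup_2, cup_3's own z axis and vertical below 0.15 rad and x of cup_2 in the frame of tray between -0.066 and 0.066 m and y of cup_2 in the frame of tray between -0.066 and 0.066 m and x of cup_3 in the frame of tray between -0.066 and 0.066 m and y of cup_3 in the frame of tray between -0.066 and 0.066 m and ((horizontal distance between cup_1 and slug_1 below 0.02 m and z of slug_1 in the frame of cup_1 between 0 and 0.036 m and linear speed of slug_1 below 0.03 m/s) or (horizontal distance between cup_1 and slug_2 below 0.02 m and z of slug_2 in the frame of cup_1 between 0 and 0.036 m and linear speed of slug_2 below 0.03 m/s) or (horizontal distance between cup_1 and slug_3 below 0.02 m and z of slug_3 in the frame of cup_1 between 0 and 0.036 m and linear speed of slug_3 below 0.03 m/s)) and ((horizontal distance between cup_2 and slug_1 below 0.02 m and z of slug_1 in the frame of cup_2 between 0 and 0.036 m and linear speed of slug_1 below 0.03 m/s) or (horizontal distance between cup_2 and slug_2 below 0.02 m and z of slug_2 in the frame of cup_2 between 0 and 0.036 m and linear speed of slug_2 below 0.03 m/s) or (horizontal distance between cup_2 and slug_3 below 0.02 m and z of slug_3 in the frame of cup_2 between 0 and 0.036 m and linear speed of slug_3 below 0.03 m/s)) and ((horizontal distance between cup_3 and slug_1 below 0.02 m and z of slug_1 in the frame of cup_3 between 0 and 0.036 m and linear speed of slug_1 below 0.03 m/s) or (horizontal distance between cup_3 and slug_2 below 0.02 m and z of slug_2 in the frame of cup_3 between 0 and 0.036 m and linear speed of slug_2 below 0.03 m/s) or (horizontal distance between cup_3 and slug_3 below 0.02 m and z of slug_3 in the frame of cup_3 between 0 and 0.036 m and linear speed of slug_3 below 0.03 m/s)) and x of green_cup in the frame of chest between -0.0725 and 0.0725 m and y of green_cup in the frame of chest between -0.125 and 0.125 m and z of each of green_cup, wax_cone, tin_box in the frame of chest below 0.05 m and x of wax_cone in the frame of chest between -0.0725 and 0.0725 m and y of wax_cone in the frame of chest between -0.125 and 0.125 m and x of tin_box in the frame of chest between -0.0725 and 0.0725 m and y of tin_box in the frame of chest between -0.125 and 0.125 m); the robot touches nothing.
It fails at once if the wallet is moved more than 30 mm (distance of coin_wallet from where it was at the start of the episode above 0.03 m).
Of cup_1, cup_2, cup_3 only 2 to 3 are there at a start; the rules pass over those that are not, and their reading is None.
At some moment in a run one of cup_1, cup_2, cup_3 may be knocked a few centimetres aside while the robot is not near it.
It also fails if it takes over 210 s, if anything falls off the work surface, if the arm or the gripper's body presses on something with over 40 N, if the wrist force passes 120 N, or if a joint passes its speed limit or range.

ROBOT

A 6-joint arm with a two-finger parallel gripper is mounted at the origin on a cart in front of the work surface, level with it; the furniture and walls round the work are solid. World frame = base frame: x ahead of the robot, y to its left, z up, the work surface at z = 0. Lengths are in m, angles in degrees, forces in N, time in s.
With the tool pointing down it reaches from about 0.25 to 0.725 m from the base axis. Payload 9.7 kg.
Tool frame: the origin (TCP) lies at the very end of the fingers, on their centre line; the grasp point (between the pads) lies 19 mm behind it; x points along the fingers, z is the direction in which the jaws open and shut, and the axes are right-handed (so a half turn about x gives the same grasp; the last joint's range is limited). The gripper opens to 85 mm and grips with 20 to 120 N. Pads are 22 mm wide; open, the fingers measure 114 mm over their backs; the gripper's body (76 mm by 85 mm) begins 54 mm behind the grasp point. The pads swing forward as they close: fully open they stand 13 mm farther back than shut.
Start: joints at [-66.005, 4.979, 10.078, 95.1, 0, 90], TCP at [0.224, -0.502, 0.197] pointing down, gripper open.
Joint ranges: [-179.16, 179.16], [-48.56, 103.87], [-65.8, 70.77], [-126.05, 130.52], [-82.76, 87.17], [-180, 180]. Speed limits (degrees/s): [127.2, 127.2, 147.25, 180, 180, 180].

INTERFACE

Orientations are given as [roll, pitch, yaw] about the fixed x, y, z axes, in that order (R = Rz(yaw) Ry(pitch) Rx(roll)).
In Python, from workcell import sensors, vision, job_done gives the robot as it stands.
- The arm moves only by the tool carry_out, never from a script. Its argument "increments" is a list of rows, each a list of 7 numbers: the turn, a rotation vector about the tool's x, y, z in degrees, then the shift along the tool's x, y, z in mm, then the opening in per cent of the stroke, from 0 (shut) to 100 (fully open). A call has 1 to 12 rows; each row shifts and turns the commanded pose from where the row before left it, along the tool's axes as they then stand; what a row does not reach is not made up. A row lasts 1/8 s, in which the tool goes at most 62.5 mm and 10.7 degrees, less where a joint would pass 70% of its speed; a pose out of reach is approached as far as the arm can. A call is refused whole if a number of a shift passes 62.5 or a number of a turn 10.7, either way. A call with a gripper value outside its range is refused whole. The fingers move at their own pace and stop on an object; "squeeze" is the grip in N (left out, the last holds). Time passes only in rows, so rows that do not move let the fingers close. It gives the time, the measured TCP pose, the force and the opening at its end, in the units of the state.
- sensors.get_obs(): the state, without advancing time (a new reading comes with each control period).
- vision.camera(name): name is "scene" or "top" or "wrist"; returns the picture (480x640x3 uint8, red, green, blue); there is no depth.
- vision.calibration(name): a dict with "camera_matrix" (3x3 intrinsics, pixels), "extrinsics" (4x4, takes a point from world to camera coordinates); the wrist camera has in their place "mount" (4x4, takes a point from camera to tool coordinates, whose origin is the TCP and whose axes are the tool frame's). Camera axes: x right, y up, looking along -z (the intrinsics and any distortion apply to the point x, -y, -z); pixel columns grow to the right and rows downward; lengths in m; the calibration is good to about 2 mm. A picture is of the moment at which its call begins: read the wrist's pose just before it. calibration takes no time and is no camera call.
- job_done(): hands the job in, once; it reports no verdict.
The state is a dict: "time": time; "q": joint angles; "qd": joint speeds; "joint_efforts": joint torques, N m; "ee_pos": TCP position; "tcp_rot": TCP orientation; "wrist_force": force on the tool from outside, world axes, zero at the start; "torque": the same for the moment, N m; "opening": finger opening in m.
Only numpy, scipy, OpenCV 4.12 (cv2) and the standard library are available. Lean on these libraries where they do the work, as an engineer would, in place of code of your own. Each camera call takes 0.05 s, during which the arm holds its last target.

## Working session

There is one attempt and no reset: what is moved stays moved. The work goes in short steps, Python scripts to look and compute and a tool call to move; the robot and the scene stay as the last step left them, time stands still between calls to the robot, and variables do not carry over. Pictures are saved under pics/ and viewed, and the job is handed in when it is done.

Besides the shell and the picture viewer there is one more tool, called after "Request:" as name(argument=value, ...), one argument or row to a line, values as JSON. carry_out: Moves the arm, as the interface text tells. Its arguments: {"type":"object","properties":{"increments":{"type":"array"},"squeeze":{"type":"number"}},"required":["increments"]}

```bash
mkdir -p pics; ls
python3 - <<'E'
from workcell import sensors, vision
import cv2
print(sensors.get_obs())
for n in ("scene","top"):
    im=vision.camera(n); cv2.imwrite(f"pics/{n}0.png",im[:,:,::-1])
    c=vision.calibration(n); print(n,c)
print(vision.calibration("wrist"))
E
```

```text
pics
{'time': 0.0, 'q': array([-6.60053131e+01,  5.01082594e+00,  1.00353708e+01,  9.50995165e+01,
       -6.05093475e-04,  9.00001570e+01]), 'qd': array([ 0.0074716 ,  0.05580012,  0.05515733, -0.02836216,  0.05150006,
       -0.00657807]), 'joint_efforts': array([ 4.80457194e-03, -5.20392787e+01,  4.64797533e+01,  1.67707651e-02,
        2.31614549e-04,  2.83301063e-05]), 'ee_pos': array([ 0.22354635, -0.50222694,  0.19659394]), 'tcp_rot': array([-179.53742125,   89.9250259 ,  114.45710906]), 'wrist_force': array([ 0.81768267, -1.3955659 , -0.36368135]), 'torque': array([-0.07666962, -0.0160267 ,  0.05812706]), 'opening': 0.08537653599879956}
scene {'camera_matrix': array([[530.32166479,   0.        , 324.08427931],
       [  0.        , 530.32166479, 245.90355709],
       [  0.        ,   0.        ,   1.        ]]), 'extrinsics': array([[-0.7656183 , -0.64325308,  0.00735479,  0.40015683],
       [ 0.47476683, -0.55729256,  0.6811912 , -0.33060184],
       [-0.43407957,  0.52502426,  0.73206861, -0.8381855 ],
       [ 0.        ,  0.        ,  0.        ,  1.        ]])}
top {'ca
[... 243 characters left out ...]

       [ 0.99587822, -0.02360485,  0.08757505, -0.53056796],
       [-0.0882968 , -0.03149683,  0.99559612, -1.01073729],
       [ 0.        ,  0.        ,  0.        ,  1.        ]])}
{'camera_matrix': array([[399.0815585,   0.       , 325.2102794],
       [  0.       , 399.0815585, 238.9863387],
       [  0.       ,   0.       ,   1.       ]]), 'mount': array([[ 5.27283026e-04,  3.12895629e-01, -9.49787370e-01,
        -1.75893919e-01],
       [-5.03228099e-04,  9.49787464e-01,  3.12895380e-01,
         8.14036750e-02],
       [ 9.99999734e-01,  3.12975270e-04,  6.58264680e-04,
         3.14109525e-04],
       [ 0.00000000e+00,  0.00000000e+00,  0.00000000e+00,
         1.00000000e+00]])}
```

View pics/scene0.png

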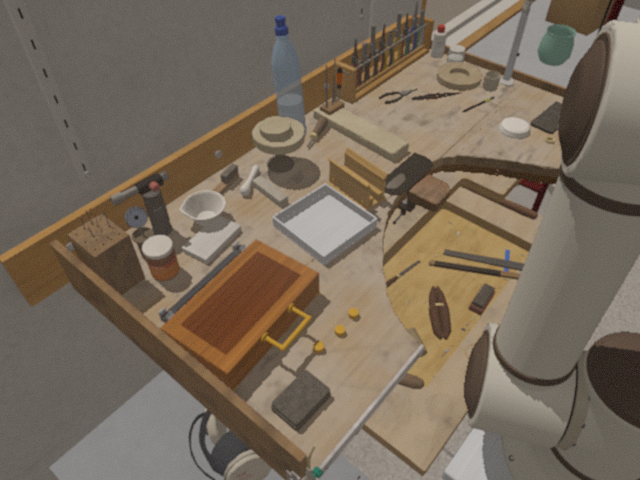

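View pics/top0.png

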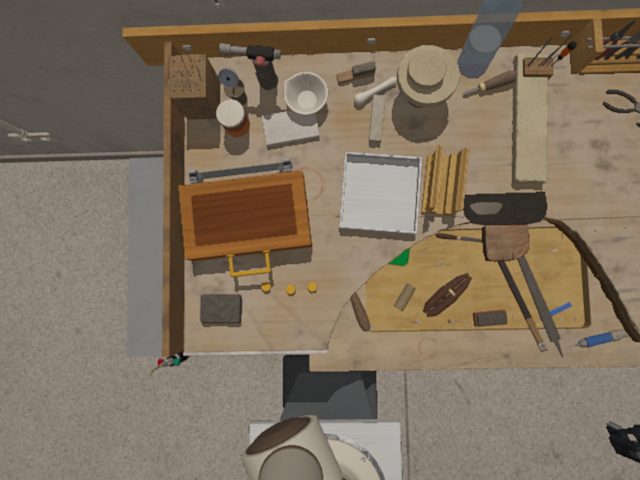

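```bash
cat > h.py <<'E'
import numpy as np, cv2
from workcell import sensors, vision
from scipy.spatial.transform import Rotation as R
def ray(name,uv,obs=None):
    c=vision.calibration(name);K=c["camera_matrix"]
    d=np.array([(uv[0]-K[0,2])/K[0,0],-(uv[1]-K[1,2])/K[1,1],-1.])
    if name=="wrist":
        o=obs or sensors.get_obs(); Rt=R.from_euler('xyz',o["tcp_rot"],degrees=True).as_matrix()
        M=c["mount"]; p=Rt@M[:3,3]+o["ee_pos"]; return p,Rt@M[:3,:3]@d
    E=c["extrinsics"]; Rm=E[:3,:3]; return -Rm.T@E[:3,3],Rm.T@d
def onz(name,uv,z,obs=None):
    p,d=ray(name,uv,obs); return p+d*(z-p[2])/d[2]
def proj(name,P,obs=None):
    c=vision.calibration(name);K=c["camera_matrix"]; P=np.asarray(P,float)
    if name=="wrist":
        o=obs or sensors.get_obs(); Rt=R.from_euler('xyz',o["tcp_rot"],degrees=True).as_matrix()
        M=c["mount"]; q=M[:3,:3].T@(Rt.T@(P-o["ee_pos"])-M[:3,3])
    else:
        E=c["extrinsics"]; q=E[:3,:3]@P+E[:3,3]
    return np.array([K[0,2]+K[0,0]*q[0]/-q[2],K[1,2]-K[1,1]*q[1]/-q[2]])
def tri(v):
    A=np.zeros((3,3));b=np.zeros(3)
    for n,uv in v:
        p,d=ray(n,uv);d=d/np.linalg.norm(d);M=np.eye(3)-np.outer(d,d);A+=M;b+=M@p
    return np.linalg.solve(A,b)
def snap(n,f,crop=None,s=1):
    o=sensors.get_obs(); im=vision.camera(n)[:,:,::-1].copy()
    np.save('pics/'+f+'.npy',im)
    if crop: x0,y0,x1,y1=crop; im=im[y0:y1,x0:x1]
    if s!=1: im=cv2.resize(im,None,fx=s,fy=s,interpolation=cv2.INTER_CUBIC)
    cv2.imwrite('pics/'+f+'.png',im); return o
def mv(target_pos,target_R=None,o=None):
    o=o or sensors.get_obs(); Rt=R.from_euler('xyz',o["tcp_rot"],degrees=True)
    d=Rt.inv().apply(np.array(target_pos)-o["ee_pos"])*1000
    r=None if target_R is None else np.degrees((Rt.inv()*target_R).as_rotvec())
    return d,r
E
python3 - <<'E'
import cv2
im=cv2.imread('pics/top0.png')
cv2.imwrite('pics/t0a.png',cv2.resize(im[150:340,160:340],None,fx=3.1,fy=3.1,interpolation=cv2.INTER_CUBIC))
cv2.imwrite('pics/t0b.png',cv2.resize(im[130:250,320:490],None,fx=4,fy=4,interpolation=cv2.INTER_CUBIC))
E
```

```text
(no output)
```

View pics/t0a.png

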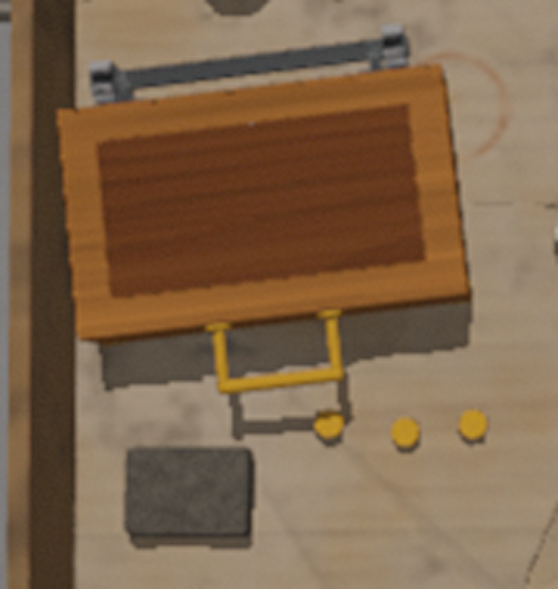

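View pics/t0b.png

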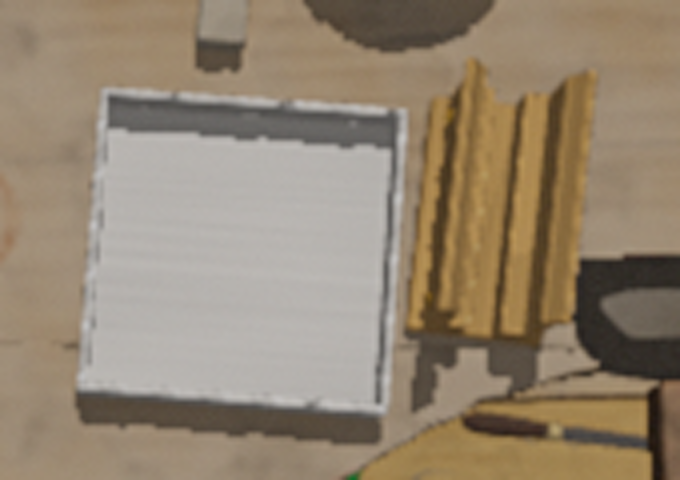

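Run:
```python
from h import *
np.set_printoptions(precision=4,suppress=True)
a=lambda x,y:(160+x/3.1-.3,150+y/3.1-.3)
C=[onz("top",a(*p),.062)[:2] for p in [(60,110),(441,66),(469,297),(80,338)]]
print("lid corners",np.array(C),"c",np.mean(C,0)); e=np.array(C[0])-C[1]+np.array(C[3])-C[2]; print("size",np.linalg.norm(np.array(C[0])-C[1]),np.linalg.norm(np.array(C[3])-C[0]),"yaw", np.degrees(np.arctan2(-e[0],e[1])))
print("bar",[onz("top",a(*p),.054) for p in [(222,386),(341,376)]])
print("slugs",[onz("top",a(*p),.012)[:2] for p in [(328,424),(405,431),(473,423)]])
print("wallet",[onz("top",a(*p),.021)[:2] for p in [(130,449),(250,449),(248,533),(128,531)]])
print("brk",[onz("top",a(*p),.06)[:2] for p in [(105,75),(392,42)]])
b=lambda x,y:(320+x/4-.3,130+y/4-.3)
T=np.array([onz("top",b(*p),.028)[:2] for p in [(104,91),(405,110),(385,411),(79,390)]]); print("tray",T,T.mean(0)); e=T[0]-T[1]+T[3]-T[2];print(np.degrees(np.arctan2(-e[0],e[1])))
print("rack tops",[onz("top",b(*p),.081)[:2] for p in [(474,62),(590,72),(460,325),(575,325)]])
print("left wall",[onz("top",p,.0)[:2] for p in [(186,150),(184,350)]])
o=sensors.get_obs(); print(R.from_euler('xyz',o['tcp_rot'],degrees=True).as_matrix())
```

```text
lid corners [[0.6509 0.2906]
 [0.6736 0.0334]
 [0.5183 0.0177]
 [0.4971 0.2765]] c [0.585  0.1545]
size 0.2581741652099388 0.15447239268044238 yaw 4.872527932876533
bar [array([0.4635, 0.1835, 0.054 ]), array([0.4684, 0.1041, 0.054 ])]
slugs [array([0.4367, 0.119 ]), array([0.4308, 0.0659]), array([0.4354, 0.0189])]
wallet [array([0.4225, 0.2542]), array([0.4208, 0.1715]), array([0.364 , 0.1732]), array([0.3669, 0.2556])]
brk [array([0.6744, 0.2607]), array([0.6914, 0.0662])]
tray [[ 0.7194 -0.0591]
 [ 0.7043 -0.219 ]
 [ 0.5434 -0.2022]
 [ 0.5585 -0.0418]] [ 0.6314 -0.1305]
-5.384563359550935
rack tops [array([ 0.7143, -0.2448]), array([ 0.7074, -0.3026]), array([ 0.5803, -0.2322]), array([ 0.5788, -0.2891])]
left wall [array([0.7433, 0.2952]), array([0.3044, 0.2982])]
[[-0.0005  0.9136  0.4067]
 [ 0.0011  0.4067 -0.9136]
 [-1.      0.     -0.0012]]
```

```bash
cat >> h.py <<'E'
def down(yaw,pitch=0):
    "tool x down, tool z horizontal at yaw; pitch>0 tips fingers (tool x) towards tool z"
    y=np.radians(yaw); z=np.array([np.cos(y),np.sin(y),0]); x=np.array([0,0,-1.]); yy=np.cross(z,x)
    M=R.from_matrix(np.column_stack([x,yy,z]))
    return M*R.from_rotvec(np.radians([0,pitch,0]))if 0 else M*R.from_euler('y',-pitch,degrees=True)
def plan(pos,Rt,n,o=None,grip=None,dec=0):
    o=o or sensors.get_obs(); R0=R.from_euler('xyz',o["tcp_rot"],degrees=True); p0=np.array(o["ee_pos"])
    rv=(R0.inv()*Rt).as_rotvec(); P=np.array(pos)
    print("from",np.round(p0,4),"turn",np.round(np.degrees(rv),2))
    step=R.from_rotvec(rv/n); Rc=R0
    for i in range(n):
        d=Rc.inv().apply((P-p0)/n)*1000   # shift in axes as they stand before row (first-order); 
        print(np.round(np.degrees(rv)/n,1).tolist()+np.round(d,1).tolist()); Rc=Rc*step
E
python3 - <<'E'
from h import *
plan([.60,-.27,.28],down(-10),9)
E
```

```text
from [ 0.2236 -0.5022  0.1967] turn [-5.6e+01 -6.0e-02 -3.0e-02]
[-6.2, -0.0, -0.0, -9.3, 48.7, -6.6]
[-6.2, -0.0, -0.0, -9.3, 49.1, -1.3]
[-6.2, -0.0, -0.0, -9.3, 49.0, 4.1]
[-6.2, -0.0, -0.0, -9.3, 48.2, 9.4]
[-6.2, -0.0, -0.0, -9.3, 46.9, 14.5]
[-6.2, -0.0, -0.0, -9.3, 45.1, 19.5]
[-6.2, -0.0, -0.0, -9.3, 42.7, 24.3]
[-6.2, -0.0, -0.0, -9.3, 39.8, 28.8]
[-6.2, -0.0, -0.0, -9.3, 36.5, 33.0]
```

Request:
carry_out(
  increments=[
    [-6.2,0,0,-9,48,-6,100],
    [-6.2,0,0,-9,49,-1,100],
    [-6.2,0,0,-9,49,4,100],
    [-6.2,0,0,-9,48,9,100],
    [-6.2,0,0,-9,47,14,100],
    [-6.2,0,0,-9,45,19,100],
    [-6.2,0,0,-9,43,24,100],
    [-6.2,0,0,-9,40,29,100],
    [-6.2,0,0,-9,37,33,100],
    [0,0,0,0,0,0,100],
    [0,0,0,0,0,0,100],
  ],
)

```text
time: 1.48
ee_pos: [0.5989, -0.2701, 0.2776]
tcp_rot: [176.2, 89.9, 166.0]
wrist_force: [-0.4, -0.9, -0.3]
opening: 0.0854
```

Run:
```python
from h import *
o=snap("wrist","w1"); print(o["time"],o["ee_pos"],o["q"],R.from_euler('xyz',o['tcp_rot'],degrees=True).as_matrix().round(3))
```

```text
1.475 [ 0.59890944 -0.27010305  0.27758152] [-2.42689543e+01  2.50022462e+01  4.36568704e+01  1.08723225e+02
 -1.23872959e-02  7.59547091e+01] [[-0.001  0.177  0.984]
 [ 0.     0.984 -0.177]
 [-1.     0.    -0.001]]
```

View pics/w1.png

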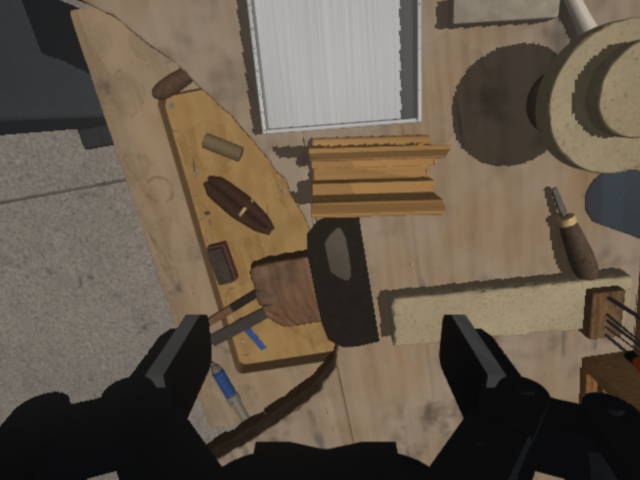

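Run:
```python
from h import *
im=np.load('pics/w1.npy'); cv2.imwrite('pics/w1z.png',cv2.resize(im[120:230,290:460],None,fx=4.5,fy=4.5,interpolation=cv2.INTER_CUBIC))
```

```text
(no output)
```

View pics/w1z.png

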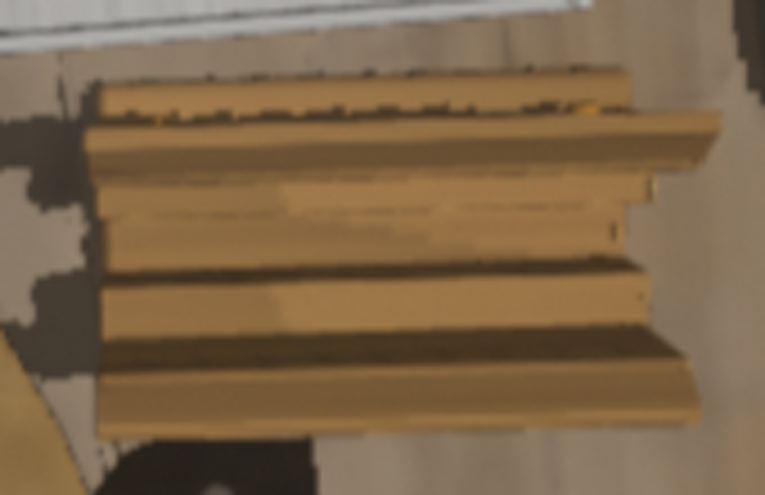

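Run:
```python
from h import *
np.set_printoptions(precision=4,suppress=True)
import json
# obs at w1
o=sensors.get_obs()
b=lambda p:(290+p[0]/4.5-.4,120+p[1]/4.5-.4)
P=[onz("wrist",b(p),.034,o) for p in [(100,217),(650,203),(650,273),(100,287)]]
print(np.array(P),np.mean(P,0)); e=P[1]-P[0]+P[2]-P[3];print(np.degrees(np.arctan2(e[1],e[0])), [np.linalg.norm(P[1]-P[0]),np.linalg.norm(P[3]-P[0])])
Q=[onz("wrist",b(p),.081,o) for p in [(88,128),(722,112),(685,358),(100,375)]]
print(np.array(Q),np.mean(Q,0))
# check vs top
for p in np.vstack([P,Q]): print(proj("top",p))
plan([.465,.144,.16],down(4.9),8)
```

```text
[[ 0.5891 -0.2475  0.034 ]
 [ 0.7152 -0.2671  0.034 ]
 [ 0.7136 -0.2834  0.034 ]
 [ 0.586  -0.2636  0.034 ]] [ 0.6509 -0.2654  0.034 ]
-8.82800545426045 [np.float64(0.12760267798125524), np.float64(0.016383442970493475)]
[[ 0.5929 -0.2231  0.081 ]
 [ 0.7199 -0.243   0.081 ]
 [ 0.708  -0.2924  0.081 ]
 [ 0.5856 -0.274   0.081 ]] [ 0.6516 -0.2581  0.081 ]
[437.2991 209.9643]
[444.0982 150.7803]
[451.8781 151.2705]
[445.0942 211.232 ]
[429.8904 204.8567]
[437.1818 142.5077]
[462.1142 147.5382]
[455.6592 207.8152]
from [ 0.5984 -0.2705  0.278 ] turn [-15.17  -0.04  -0.  ]
[-1.9, -0.0, -0.0, 14.8, 48.0, -25.6]
[-1.9, -0.0, -0.0, 14.8, 48.8, -24.0]
[-1.9, -0.0, -0.0, 14.8, 49.6, -22.4]
[-1.9, -0.0, -0.0, 14.8, 50.3, -20.8]
[-1.9, -0.0, -0.0, 14.8, 51.0, -19.1]
[-1.9, -0.0, -0.0, 14.8, 51.6, -17.4]
[-1.9, -0.0, -0.0, 14.8, 52.1, -15.7]
[-1.9, -0.0, -0.0, 14.8, 52.6, -13.9]
```

Request:
carry_out(
  increments=[
    [-1.9,0,0,15,48,-26,100],
    [-1.9,0,0,15,49,-24,100],
    [-1.9,0,0,15,50,-22,100],
    [-1.9,0,0,15,50,-21,100],
    [-1.9,0,0,15,51,-19,100],
    [-1.9,0,0,15,52,-17,100],
    [-1.9,0,0,15,52,-16,100],
    [-1.9,0,0,14,52,-14,100],
    [0,0,0,0,0,0,70],
    [0,0,0,0,0,0,60],
  ],
)

```text
time: 2.78
ee_pos: [0.4649, 0.1433, 0.1597]
tcp_rot: [-7.4, 89.9, -2.5]
wrist_force: [0.2, 0.2, 0.1]
opening: 0.0519
```

Run:
```python
from h import *
o=snap("wrist","w2"); print(o["time"],o["ee_pos"],o["q"],R.from_euler('xyz',o['tcp_rot'],degrees=True).as_matrix().round(3))
```

```text
2.775 [0.46493388 0.1433421  0.15971588] [ 1.71460983e+01 -4.37376526e+00 -3.48541657e+00  9.08402515e+01
 -1.71304021e-02  1.02207540e+02] [[ 0.001 -0.086  0.996]
 [-0.     0.996  0.086]
 [-1.    -0.     0.001]]
```

View pics/w2.png

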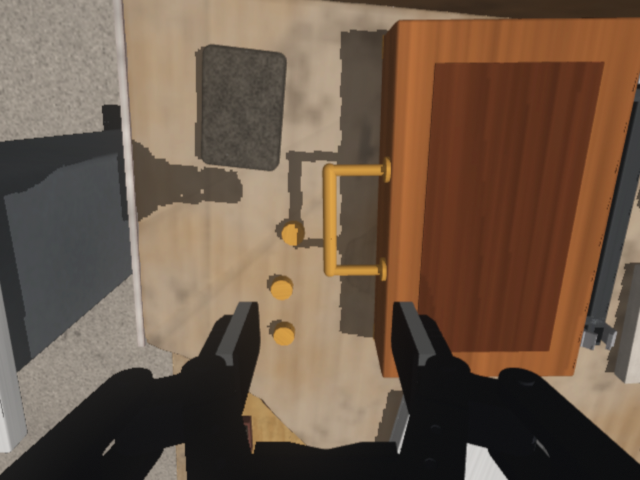

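Run:
```python
from h import *
np.set_printoptions(precision=4,suppress=True)
o=sensors.get_obs()
e1=onz("wrist",(330,172),.054,o);e2=onz("wrist",(330.5,270),.054,o);print(e1,e2,(e1+e2)/2)
print("slugs",[onz("wrist",p,.012,o) for p in [(290,235),(281,289),(283,334)]])
print("lid front top",[onz("wrist",p,.062,o) for p in [(396,21),(386,377)]])
print("lid right top",onz("wrist",(576,376),.062,o))
print("brk",onz("wrist",(597,333),.06,o))
c=(e1+e2)/2;c[2]=.035
print(mv(c,None,o))
```

```text
[0.4666 0.1806 0.054 ] [0.4735 0.1064 0.054 ] [0.4701 0.1435 0.054 ]
slugs [array([0.4385, 0.1181, 0.012 ]), array([0.4334, 0.0671, 0.012 ]), array([0.4375, 0.0215, 0.012 ])]
lid front top [array([0.4985, 0.2771, 0.062 ]), array([0.5266, 0.0198, 0.062 ])]
lid right top [0.6805 0.0338 0.062 ]
brk [0.6874 0.0732 0.06  ]
(array([124.8142,   0.1433,   4.6869]), None)
```

Request:
carry_out(
  increments=[
    [0,0,0,30,0,5,35],
    [0,0,0,40,0,0,35],
    [0,0,0,35,0,0,35],
    [0,0,0,20,0,0,35],
    [0,0,0,0,0,0,35],
    [0,0,0,0,0,0,20],
    [0,0,0,0,0,0,0],
    [0,0,0,0,0,0,0],
    [0,0,0,0,0,0,0],
  ],
  squeeze=40,
)

```text
time: 3.95
ee_pos: [0.4703, 0.1447, 0.0347]
tcp_rot: [9.0, 90.0, 14.0]
wrist_force: [-0.0, 0.2, 0.4]
opening: 0.0001
```

Run:
```python
from h import *
o=snap("wrist","w3",(160,100,480,400),2); print(o["time"],o["ee_pos"],o["q"],o["opening"],o["wrist_force"])
```

```text
3.95 [0.47026645 0.1447386  0.03465376] [ 1.71084130e+01 -2.97938978e+00 -1.59848125e+01  7.69629680e+01
 -1.68959474e-03  1.02109284e+02] 0.0001425247343518603 [-0.04817687  0.18287302  0.36065487]
```

View pics/w3.png

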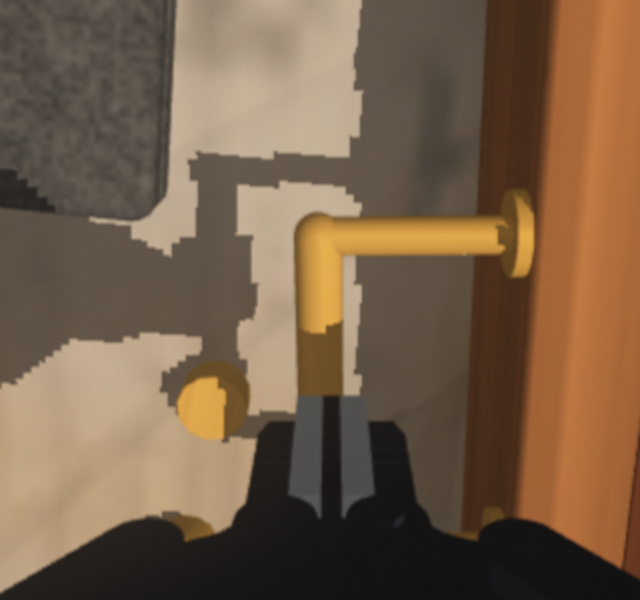

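Run:
```python
from h import *
o=sensors.get_obs()
print(proj("wrist",o["ee_pos"],o), proj("wrist",o["ee_pos"]+[0,0,.019],o),proj("wrist",[.4703,.1800,.054],o))
snap("scene","s3",(150,230,380,400),3)
snap("wrist","w3b")
```

```text
[322.98693829 283.42425027] [322.74261711 301.62004075] [330.36182665 224.53951957]
```

View pics/s3.png

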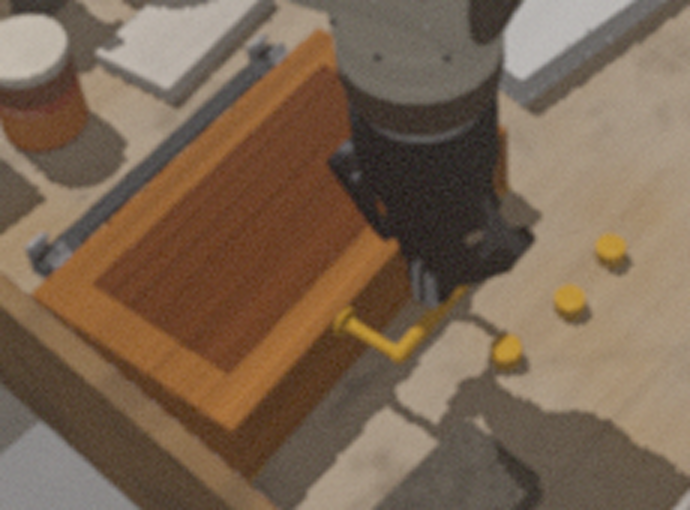

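View pics/w3b.png

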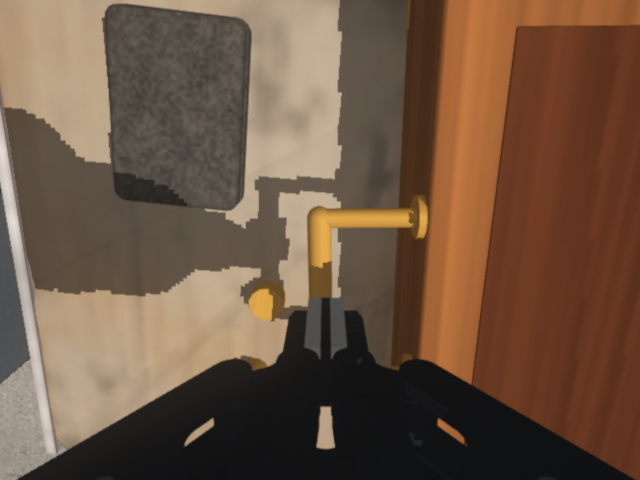

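Run:
```python
from h import *
o=sensors.get_obs()
for dz in (0,.01,.02,.03,.04):
  p=o["ee_pos"]+[0,0,dz]; q=p+[0,.011,0]
  s=proj("scene",p);print(dz,((s-[150,230])*3).round(0),((proj("scene",q)-[150,230])*3).round(0),proj("wrist",q,o).round(0), proj("top",p).round(1))
im=np.load('pics/w3b.npy'); cv2.imwrite('pics/w3c.png',cv2.resize(im[190:400,220:430],None,fx=2.8,fy=2.8,interpolation=cv2.INTER_CUBIC))
```

```text
0 [433. 326.] [421. 338.] [325. 262.] [251.6 270.8]
0.01 [433. 317.] [420. 329.] [325. 270.] [250.8 270.7]
0.02 [432. 307.] [419. 319.] [325. 279.] [250.  270.6]
0.03 [432. 297.] [419. 310.] [325. 290.] [249.2 270.4]
0.04 [431. 287.] [418. 300.] [325. 301.] [248.3 270.3]
```

View pics/w3c.png

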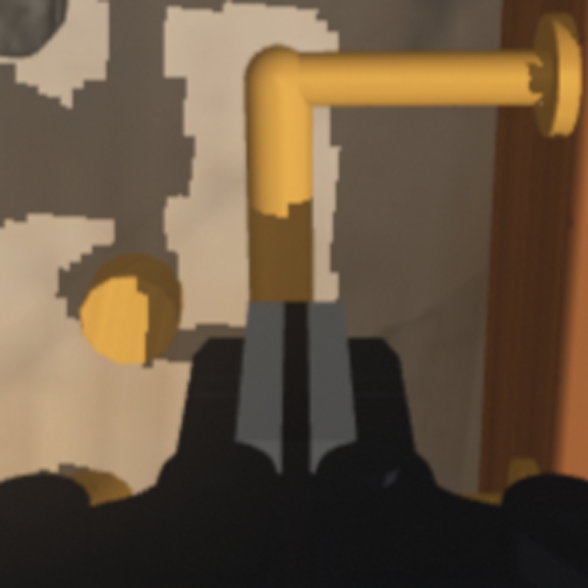

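Request:
carry_out(
  increments=[
    [0,0,0,0,0,0,35],
    [0,0,0,0,0,0,35],
    [0,0,0,0,0,0,35],
    [0,0,0,8,0,0,35],
    [0,0,0,7,0,0,35],
    [0,0,0,0,0,0,35],
  ],
  squeeze=40,
)

```text
time: 4.85
ee_pos: [0.4695, 0.1445, 0.0183]
tcp_rot: [-170.3, 89.9, -165.4]
wrist_force: [-0.6, -0.2, -1.2]
opening: 0.03
```

Run:
```python
from h import *
o=snap("wrist","w4",(220,190,430,400),2.8); print(o["time"],o["ee_pos"],o["q"],o["opening"],o["wrist_force"])
```

```text
4.85 [0.46948534 0.14446867 0.01831898] [ 1.71016349e+01 -2.56774723e+00 -1.74167457e+01  7.52369171e+01
  3.68261169e-03  1.02106767e+02] 0.029964560335064883 [-0.56505315 -0.18872549 -1.18066344]
```

View pics/w4.png

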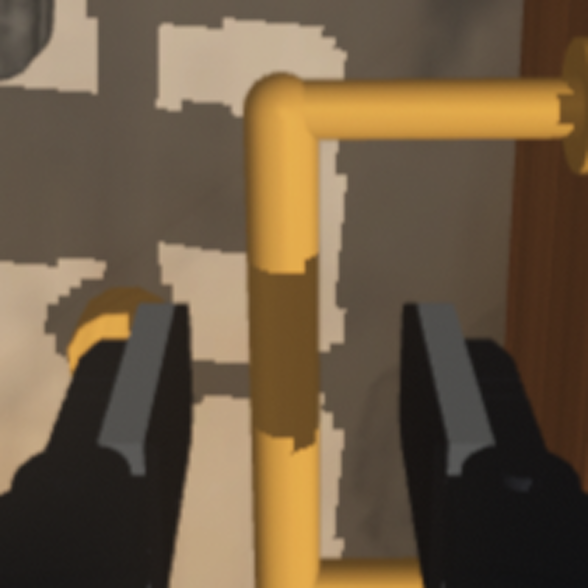

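Request:
carry_out(
  increments=[
    [0,0,0,8,0,0,35],
    [0,0,0,6,0,0,35],
    [0,0,0,0,0,0,35],
    [0,0,0,0,0,0,15],
    [0,0,0,0,0,0,5],
    [0,0,0,0,0,0,0],
    [0,0,0,0,0,0,0],
  ],
  squeeze=40,
)

```text
time: 5.78
ee_pos: [0.4701, 0.1447, 0.0054]
tcp_rot: [38.0, 90.0, 43.0]
wrist_force: [-1.6, 0.1, 2.3]
opening: 0.0087
```

Run:
```python
from h import *
o=snap("wrist","w5",(220,190,430,400),2.8); print(o["time"],o["ee_pos"],o["q"],o["opening"],o["wrist_force"])
```

```text
5.775 [0.47008219 0.14465471 0.00544362] [ 1.71027730e+01 -2.21886541e+00 -1.85279415e+01  7.36860926e+01
  2.34182985e-03  1.02104231e+02] 0.008742247115824267 [-1.64184674  0.05756434  2.29911955]
```

View pics/w5.png

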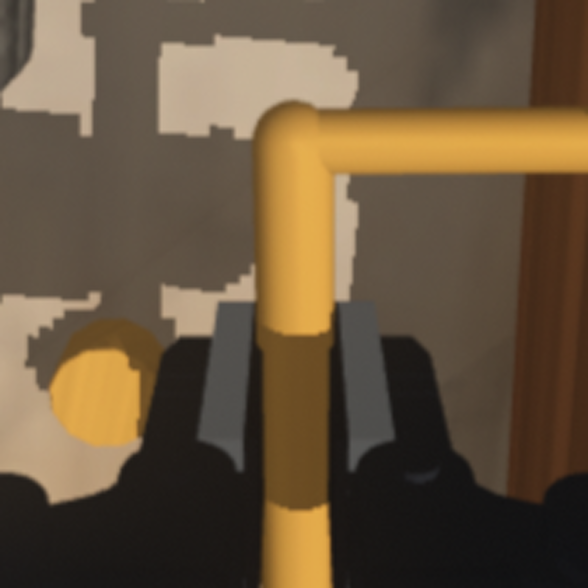

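Run:
```python
from h import *
D=[(.5497,5.011,10.035,.1966),(.657,25.0022,43.6569,.27758),(.4865,-4.3738,-3.4854,.15972),(.49184,-2.2189,-18.528,.00544),(.49119,-2.5678,-17.4167,.01832),(.49202,-2.9794,-15.9848,.03465)]
A=[];b=[]
for r,q2,q3,z in D:
    a=np.radians(q2);f=np.radians(q2-q3)
    A.append([np.sin(a),np.cos(f),-np.sin(f)*-1,1,0]);b.append(r)   # L1,L2,e,c,h
    A.append([np.cos(a),-np.sin(f),np.cos(f),0,1]);b.append(z)
s=np.linalg.lstsq(np.array(A),np.array(b),rcond=None); print(s[0],s[1],np.array(A)@s[0]-b)
L1,L2,e,c,h=s[0]
from scipy.optimize import fsolve
for r,z in [(.713,.215),(.713,.29),(.70,.29),(.70,.25),(.69,.3)]:
    f=lambda q:[L1*np.sin(q[0])+L2*np.cos(q[0]-q[1])+e*np.sin(q[0]-q[1])+c-r, L1*np.cos(q[0])-L2*np.sin(q[0]-q[1])+e*np.cos(q[0]-q[1])+h-z]
    x,_,ok,_=fsolve(f,[.5,.9],full_output=1); print(r,z,np.degrees(x),90-np.degrees(x[0]-x[1]),ok)
```

```text
[ 4.18137907e-01  5.18547403e-01  3.54381470e-02  1.70134357e-04
 -3.00740257e-01] [8.10760536e-07] [ 4.44996164e-04 -8.77354794e-05 -1.33265303e-04  7.55917199e-05
 -2.82750372e-04 -6.61759927e-05 -2.25961371e-04  3.82320602e-05
  5.59188846e-04  2.39255135e-05 -3.62207963e-04  1.61621786e-05]
0.713 0.215 [31.41685892 45.30903317] 103.892174257673 1
0.713 0.29 [40.07016682 67.55529673] 117.485129909812 1
0.7 0.29 [35.92326839 61.03228784] 115.10901944934596 1
0.7 0.25 [31.33979919 49.30011611] 107.96031691618435 1
0.69 0.3 [34.70095301 60.42242593] 115.72147292189719 1
```

Run:
```python
import numpy as np
r=.2171;p=lambda t:1000*r*np.array([np.cos(np.radians(178.15-t)),np.sin(np.radians(178.15-t))])
for t in range(0,90,5):
    d=p(t+5)-p(t); print(t+5,[0,0,0,round(-d[1],1),0,round(d[0],1),0])
```

```text
5 [0, 0, 0, np.float64(-18.9), 0, np.float64(1.4), 0]
10 [0, 0, 0, np.float64(-18.7), 0, np.float64(3.1), 0]
15 [0, 0, 0, np.float64(-18.3), 0, np.float64(4.7), 0]
20 [0, 0, 0, np.float64(-17.9), 0, np.float64(6.3), 0]
25 [0, 0, 0, np.float64(-17.3), 0, np.float64(7.8), 0]
30 [0, 0, 0, np.float64(-16.5), 0, np.float64(9.3), 0]
35 [0, 0, 0, np.float64(-15.6), 0, np.float64(10.7), 0]
40 [0, 0, 0, np.float64(-14.6), 0, np.float64(12.0), 0]
45 [0, 0, 0, np.float64(-13.5), 0, np.float64(13.2), 0]
50 [0, 0, 0, np.float64(-12.3), 0, np.float64(14.4), 0]
55 [0, 0, 0, np.float64(-11.0), 0, np.float64(15.4), 0]
60 [0, 0, 0, np.float64(-9.7), 0, np.float64(16.3), 0]
65 [0, 0, 0, np.float64(-8.2), 0, np.float64(17.1), 0]
70 [0, 0, 0, np.float64(-6.7), 0, np.float64(17.7), 0]
75 [0, 0, 0, np.float64(-5.1), 0, np.float64(18.2), 0]
80 [0, 0, 0, np.float64(-3.5), 0, np.float64(18.6), 0]
85 [0, 0, 0, np.float64(-1.9), 0, np.float64(18.8), 0]
90 [0, 0, 0, np.float64(-0.2), 0, np.float64(18.9), 0]
```

Start the swing with a short first part, squeezing harder.

Request:
carry_out(
  increments=[
    [0,0,0,0,0,0,0],
    [0,0,0,0,0,0,0],
    [0,0,0,-9,0,1,0],
    [0,0,0,-10,0,1,0],
    [0,0,0,-19,0,3,0],
    [0,0,0,-18,0,5,0],
    [0,0,0,-18,0,6,0],
    [0,0,0,-17,0,8,0],
    [0,0,0,0,0,0,0],
  ],
  squeeze=70,
)

```text
time: 6.95
ee_pos: [0.4944, 0.1468, 0.0988]
tcp_rot: [15.8, 89.9, 20.8]
wrist_force: [-7.7, -1.9, 0.9]
opening: 0.0072
```

Run:
```python
from h import *
o=snap("scene","s6",(130,200,430,400),2.6); print(o["time"],o["ee_pos"],o["opening"],o["wrist_force"],o["torque"])
```

```text
6.95 [0.49439512 0.14678195 0.09877049] 0.0072217266491143494 [-7.65712704 -1.94131226  0.85684748] [-0.29638543  1.37986334  0.09374064]
```

View pics/s6.png

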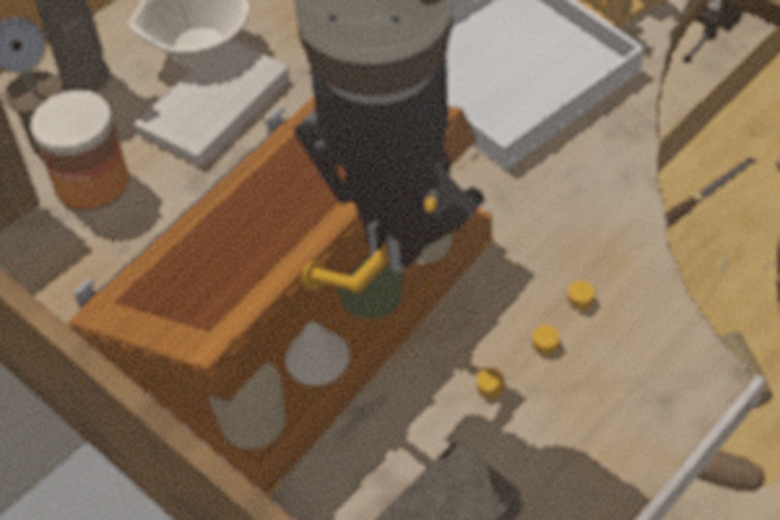

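Request:
carry_out(
  increments=[
    [0,0,0,-17,0,8,0],
    [0,0,0,-16,0,10,0],
    [0,0,0,-15,0,11,0],
    [0,0,0,-14,0,13,0],
    [0,0,0,-12,0,14,0],
    [0,0,0,-11,0,15,0],
    [0,0,0,-10,0,16,0],
    [0,0,0,-8,0,17,0],
    [0,0,0,0,0,0,0],
  ],
)

```text
time: 8.12
ee_pos: [0.5982, 0.1557, 0.1999]
tcp_rot: [-13.9, 90.0, -8.9]
wrist_force: [-2.6, -1.5, -0.2]
opening: 0.0071
```

Run:
```python
from h import *
o=snap("scene","s7",(130,120,430,350),2.6); print(o["time"],o["ee_pos"],o["opening"],o["wrist_force"],o["torque"])
```

```text
8.125 [0.59821868 0.15568475 0.19990253] 0.007136046269922838 [-2.64788928 -1.49407557 -0.24780377] [-0.29311703  0.8766076   0.1263216 ]
```

View pics/s7.png

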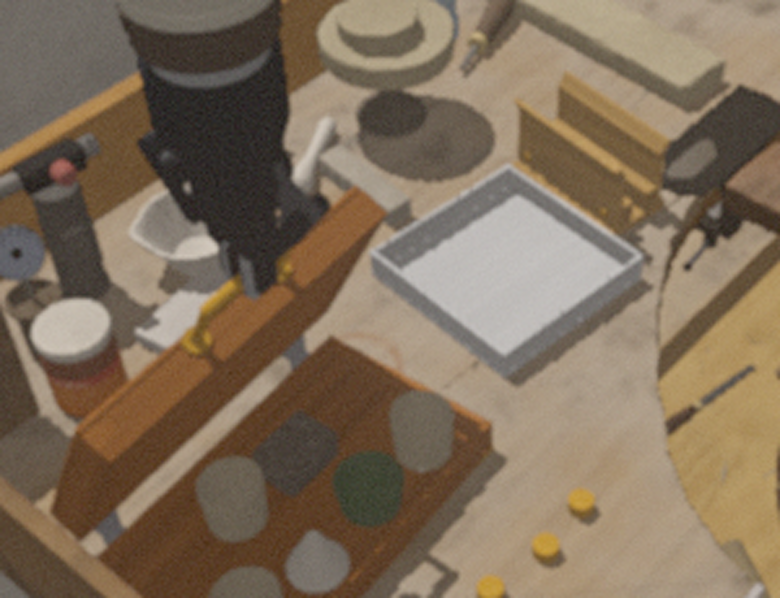

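Request:
carry_out(
  increments=[
    [0,0,0,-6,0,18,0],
    [0,0,0,-5,0,18,0],
    [0,0,0,-3,0,18,0],
    [0,0,0,-1,0,18,0],
    [0,0,0,0,0,16,0],
    [0,0,0,0,0,0,0],
    [0,0,0,0,0,0,0],
  ],
)

```text
time: 9.05
ee_pos: [0.6864, 0.1636, 0.2188]
tcp_rot: [5.7, 89.5, 10.7]
wrist_force: [0.5, -0.3, 14.6]
opening: 0.007
```

Run:
```python
from h import *
o=snap("scene","s8",(130,120,430,350),2.6); print(o["time"],o["ee_pos"],o["opening"],o["wrist_force"],o["torque"],o["q"])
```

```text
9.05 [0.68635376 0.1635873  0.21875314] 0.0069903544557160715 [ 0.4610557  -0.30237687 14.63082985] [-0.15419092 -0.34227375  0.14781767] [ 1.34159372e+01  2.93006540e+01  4.27394135e+01  1.02971185e+02
 -2.21868955e-02  9.84226562e+01]
```

View pics/s8.png

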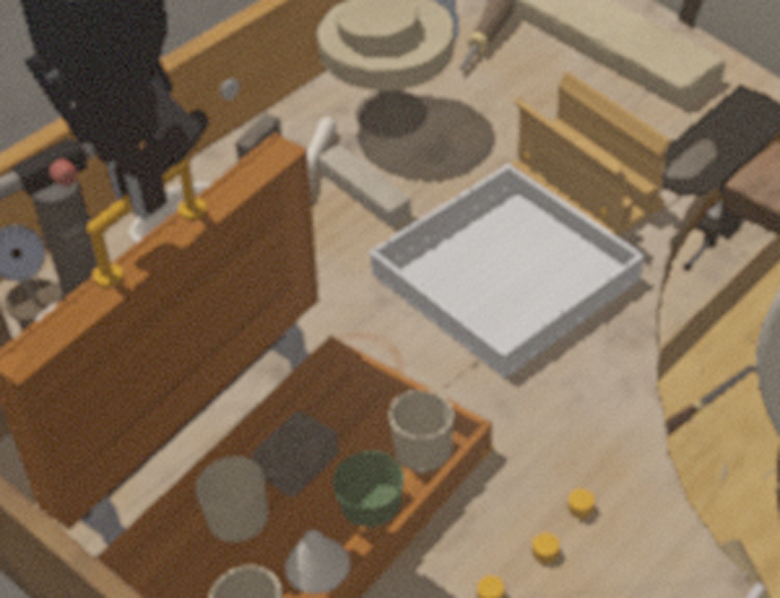

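Request:
carry_out(
  increments=[
    [0,0,0,-2,0,0,0],
    [0,0,0,-2,0,0,0],
    [0,0,0,-8,0,0,0],
    [0,0,0,-10,0,0,0],
    [0,0,0,-10,0,0,0],
    [0,0,0,-10,0,0,0],
    [0,0,0,-10,0,0,0],
    [0,0,0,-10,0,0,0],
    [0,0,0,-8,0,0,0],
    [0,0,0,0,0,0,0],
  ],
)

```text
time: 10.35
ee_pos: [0.6854, 0.1636, 0.2843]
tcp_rot: [144.8, 90.0, 149.8]
wrist_force: [0.1, -0.8, -3.2]
opening: 0.0066
```

Run:
```python
from h import *
o=snap("scene","s9",(130,100,430,330),2.6); print(o["time"],o["ee_pos"],o["opening"],o["wrist_force"],o["torque"],o["q"])
```

```text
10.35 [0.68538577 0.16355187 0.28431289] 0.006642742768370991 [ 0.08989434 -0.76457284 -3.24666574] [ 0.02487381 -0.0355325  -0.00508271] [1.34194103e+01 3.61354981e+01 6.06777843e+01 1.14546785e+02
 4.29053125e-03 9.84263069e+01]
```

View pics/s9.png

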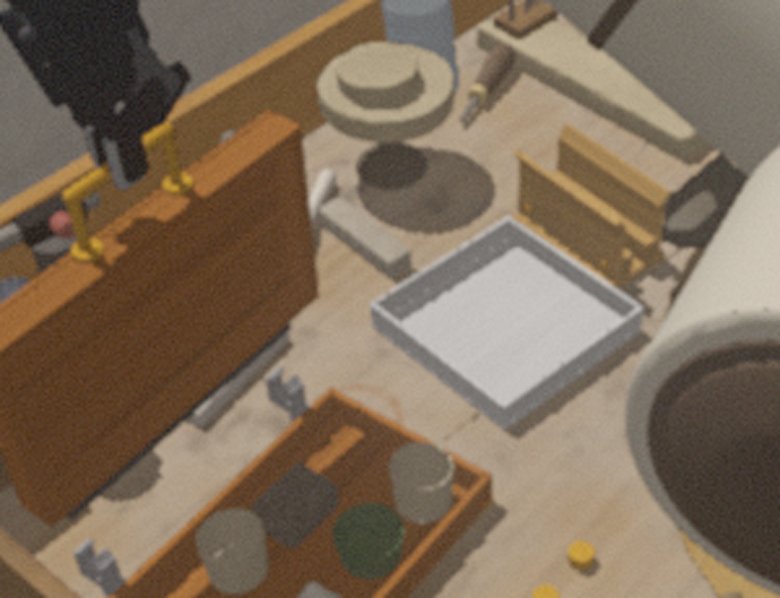

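Run:
```python
from h import *
im=cv2.imread('pics/top0.png'); s=8
z=cv2.resize(im[138:220,415:475],None,fx=s,fy=s,interpolation=cv2.INTER_CUBIC)
c=np.array([.651,-.2654]);
for yaw,col in((-8.8,(0,0,255)),(-6,(255,0,0))):
    y=np.radians(yaw);ux=np.array([np.cos(y),np.sin(y)]);uy=np.array([-ux[1],ux[0]])
    for dy,h in((.008,.034),(-.008,.034),(.02,.034),(-.02,.034),(.037,.0),(-.037,.0)):
        a=[ (proj("top",np.r_[c+sx*.065*ux+dy*uy,h])-[415,138]+.5)*s for sx in(-1,1)]
        cv2.line(z,tuple(a[0].astype(int).tolist()),tuple(a[1].astype(int).tolist()),col,1)
cv2.imwrite('pics/rk.png',z)
```

```text
(no output)
```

View pics/rk.png

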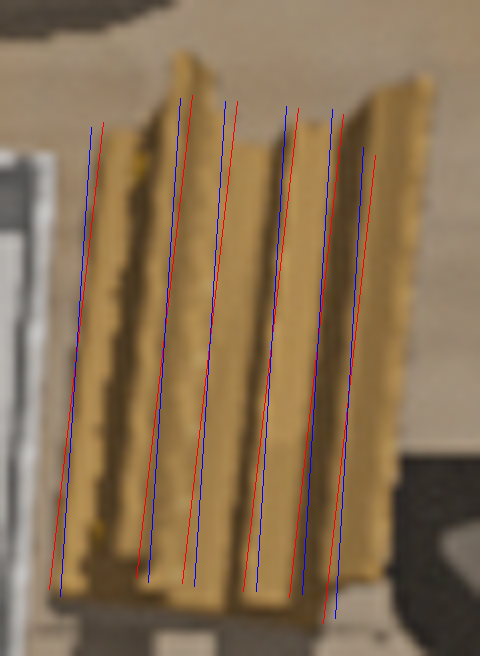

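Run:
```python
from h import *
# hat brim nearest points: top (428,106) bottom edge ; scene0 (280,150)ish. triangulate hat centre brim: top (428,76), scene0 (279,133)
print(tri([("top",(428,77)),("scene",(279,132))]), onz("top",(428,106),.08))
E=vision.calibration("scene")["extrinsics"];print(-E[:3,:3].T@E[:3,3])
o=sensors.get_obs()
plan([.56,-.03,.284],down(41),9)
```

```text
[ 0.84942536 -0.22473908  0.10297272] [ 0.79689864 -0.22777952  0.08      ]
[0.09948698 0.51322789 0.83586929]
from [0.6853 0.1635 0.2838] turn [-3.601e+01 -4.000e-02 -1.000e-02]
[-4.0, -0.0, -0.0, -0.0, -20.2, -15.7]
[-4.0, -0.0, -0.0, -0.0, -19.1, -17.1]
[-4.0, -0.0, -0.0, -0.0, -17.8, -18.4]
[-4.0, -0.0, -0.0, -0.0, -16.5, -19.6]
[-4.0, -0.0, -0.0, -0.0, -15.1, -20.7]
[-4.0, -0.0, -0.0, -0.0, -13.6, -21.7]
[-4.0, -0.0, -0.0, -0.0, -12.1, -22.6]
[-4.0, -0.0, -0.0, -0.0, -10.4, -23.4]
[-4.0, -0.0, -0.0, -0.0, -8.8, -24.1]
```

Request:
carry_out(
  increments=[
    [0,0,0,0,-12,-6,0],
    [-4,0,0,0,-18,-14,0],
    [-4,0,0,0,-19,-17,0],
    [-4,0,0,0,-18,-18,0],
    [-4,0,0,0,-17,-20,0],
    [-4,0,0,0,-15,-21,0],
    [-4,0,0,0,-14,-22,0],
    [-4,0,0,0,-12,-23,0],
    [-4,0,0,0,-10,-23,0],
    [-4,0,0,0,-9,-23,0],
    [0,0,0,0,0,-10,0],
    [0,0,0,0,0,0,0],
  ],
)

```text
time: 11.9
ee_pos: [0.5492, -0.0469, 0.2843]
tcp_rot: [31.5, 90.0, 72.3]
wrist_force: [-0.2, 1.3, -2.8]
opening: 0.007
```

Run:
```python
from h import *
o=snap("scene","s10"); print(o["time"],o["ee_pos"],o["opening"],o["wrist_force"],o["q"])
plan([.59,-.262,.284],down(82),9)
```

```text
11.9 [ 0.54923845 -0.04694661  0.28429757] 0.006997784722822174 [-0.21144958  1.34570662 -2.75756493] [-4.89288831e+00  8.26372939e+00  2.35802591e+01  1.05313646e+02
  1.27178380e-02  4.42352038e+01]
from [ 0.5496 -0.0466  0.2842] turn [-4.108e+01  2.000e-02 -0.000e+00]
[-4.6, 0.0, -0.0, 0.0, -21.0, -12.3]
[-4.6, 0.0, -0.0, 0.0, -20.0, -13.9]
[-4.6, 0.0, -0.0, 0.0, -18.8, -15.5]
[-4.6, 0.0, -0.0, 0.0, -17.5, -16.9]
[-4.6, 0.0, -0.0, 0.0, -16.1, -18.3]
[-4.6, 0.0, -0.0, 0.0, -14.6, -19.5]
[-4.6, 0.0, -0.0, 0.0, -13.0, -20.6]
[-4.6, 0.0, -0.0, 0.0, -11.3, -21.6]
[-4.6, 0.0, -0.0, 0.0, -9.6, -22.4]
```

View pics/s10.png

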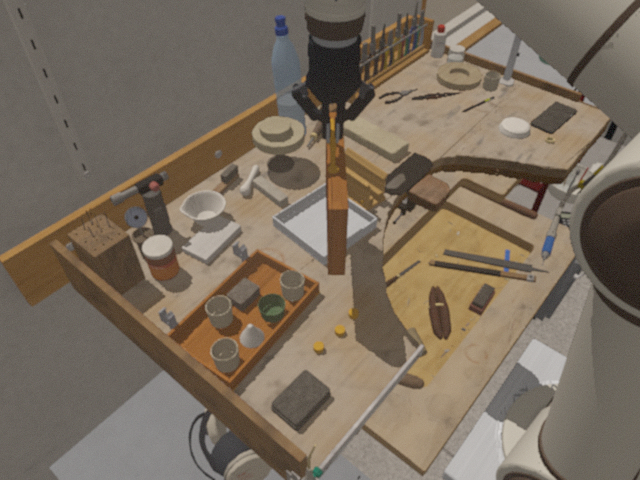

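Request:
carry_out(
  increments=[
    [-4.6,0,0,0,-21,-12,0],
    [-4.6,0,0,0,-20,-14,0],
    [-4.6,0,0,0,-19,-15,0],
    [-4.6,0,0,0,-18,-17,0],
    [-4.6,0,0,0,-16,-18,0],
    [-4.6,0,0,0,-15,-19,0],
    [-4.6,0,0,0,-13,-21,0],
    [-4.6,0,0,0,-11,-22,0],
    [-4.2,0,0,0,-15,-18,0],
    [0,0,0,0,-20,-7,0],
    [0,0,0,0,-15,0,0],
    [0,0,0,0,-10,0,0],
  ],
)

```text
time: 13.45
ee_pos: [0.643, -0.2717, 0.2829]
tcp_rot: [58.9, 89.9, 140.8]
wrist_force: [-0.5, 0.7, -2.9]
opening: 0.0071
```

Run:
```python
from h import *
o=snap("scene","s11",(200,20,520,260),2.4); print(o["time"],o["ee_pos"],o["opening"],o["wrist_force"],o["q"])
plan([.648,-.2645,.284],down(82),3)
snap("top","t11",(380,60,520,240),3.3)
```

```text
13.45 [ 0.64296846 -0.27171703  0.28291557] 0.0071468964840245616 [-0.50071616  0.66763364 -2.93754321] [-2.29178712e+01  3.43112273e+01  5.77169912e+01  1.13473846e+02
  1.98262916e-02 -1.49068051e+01]
from [ 0.6437 -0.2717  0.2823] turn [ 0.01  0.05 -0.08]
[0.0, 0.0, -0.0, -0.6, -1.1, 2.6]
[0.0, 0.0, -0.0, -0.6, -1.1, 2.6]
[0.0, 0.0, -0.0, -0.6, -1.1, 2.6]
```

View pics/s11.png

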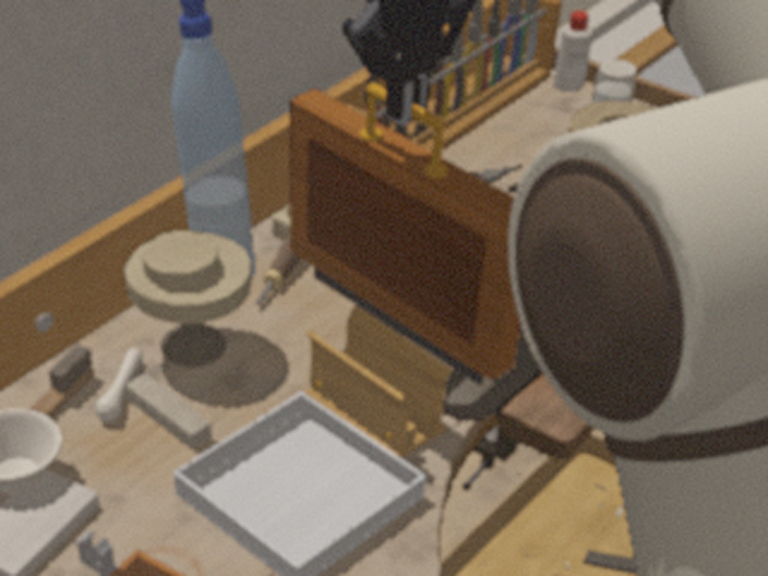

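View pics/t11.png

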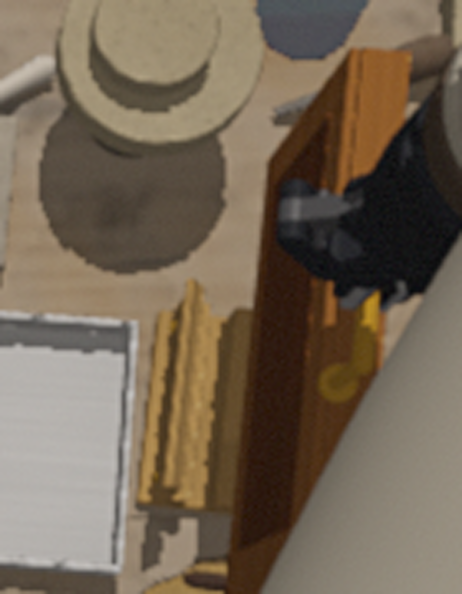

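Run:
```python
from h import *
im=np.load('pics/s11.npy'); cv2.imwrite('pics/s11z.png',cv2.resize(im[110:190,310:430],None,fx=6.5,fy=6.5,interpolation=cv2.INTER_CUBIC))
```

```text
(no output)
```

View pics/s11z.png

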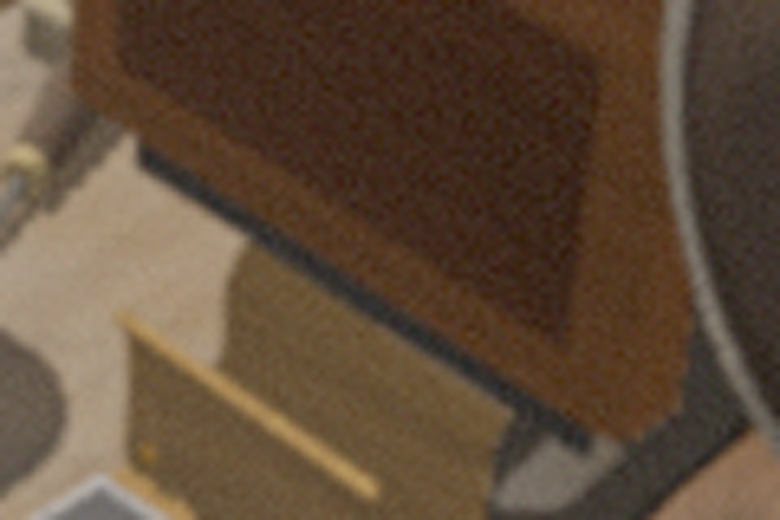

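Run:
```python
from h import *
np.set_printoptions(precision=4,suppress=True)
o=sensors.get_obs();bar=o["ee_pos"]+[0,0,.0486];print("bar",bar,o["ee_pos"])
u=np.array([np.cos(np.radians(-8)),np.sin(np.radians(-8))]);n=np.array([-u[1],u[0]])
def rep(nm,a,b,z):
    A=onz("scene",a,z);B=onz("scene",b,z);print(nm,A,B,np.linalg.norm(A-B),"yaw",np.degrees(np.arctan2(*(A-B)[1::-1])),"n off from bar",((A+B)/2-bar)[:2]@n,"along",((A+B)/2-bar)[:2]@u)
zb=bar[2]-.217
rep("blade",(331.8,135.8),(400,178.9),zb-.007)
rep("lidlow",(321.5,124.2),(406.9,177.7),zb+.018)
# upper edge of top face: s11 (292,100)->(?); 
rep("lidtop",(200+292/2.4,20+112/2.4),(200+520/2.4,20+210/2.4),zb+.018+.157)
```

```text
bar [ 0.6431 -0.2717  0.331 ] [ 0.6431 -0.2717  0.2824]
blade [ 0.7432 -0.2892  0.107 ] [ 0.534  -0.2638  0.107 ] 0.21072773498980318 yaw -6.922055853767595 n off from bar -0.005361975478902032 along -0.0037627624146265807
lidlow [ 0.7679 -0.2811  0.132 ] [ 0.5104 -0.2496  0.132 ] 0.2594075237858524 yaw -6.989822465779567 n off from bar 0.005728746990246308 along -0.0047310013113747084
lidtop [ 0.7512 -0.2609  0.289 ] [ 0.5191 -0.2609  0.289 ] 0.23204213596596412 yaw -0.015110029981610252 n off from bar 0.00956355781664892 along -0.009340442912705136
```

Run:
```python
from h import *
np.set_printoptions(precision=4,suppress=True)
A=onz("scene",(310+122/6.5,110+312/6.5),.081);B=onz("scene",(310+377/6.5,110+486/6.5),.081);print(A,B,np.degrees(np.arctan2(*(A-B)[1::-1])),np.linalg.norm(A-B))
A=onz("scene",(310+128/6.5,110+328/6.5),.081);B=onz("scene",(310+377/6.5,110+500/6.5),.081);print(A,B,np.degrees(np.arctan2(*(A-B)[1::-1])),np.linalg.norm(A-B))
# s0 both rails
im=cv2.imread('pics/scene0.png'); cv2.imwrite('pics/s0r.png',cv2.resize(im[130:220,310:410],None,fx=6.5,fy=6.5,interpolation=cv2.INTER_CUBIC))
```

```text
[ 0.7165 -0.2465  0.081 ] [ 0.5913 -0.2296  0.081 ] -7.682788269474246 0.12629679966332727
[ 0.7091 -0.2409  0.081 ] [ 0.587  -0.2239  0.081 ] -7.929750037398561 0.12322387104728313
```

View pics/s0r.png

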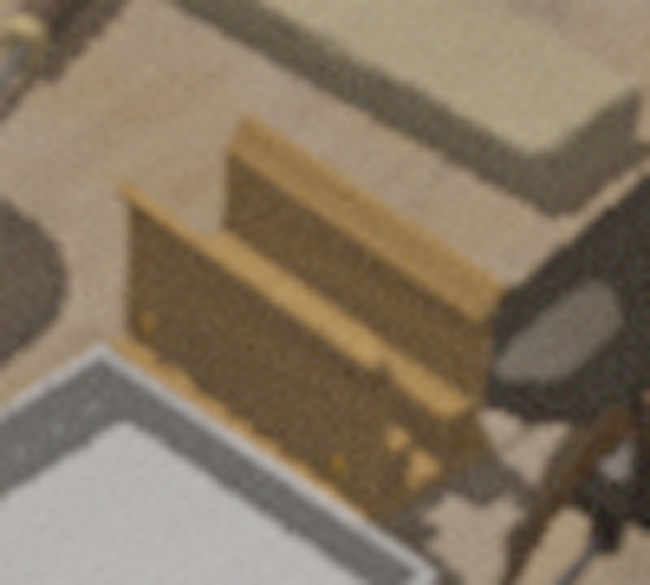

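Run:
```python
from h import *
np.set_printoptions(precision=4,suppress=True)
f=lambda x,y:onz("scene",(310+x/6.5,130+y/6.5),.081)
N=[f(130,200),f(455,415)];F=[f(242,118),f(505,292)];F2=[f(232,150),f(492,325)];N2=[f(122,185),f(470,405)]
c=np.array([.648,-.2645]);u=np.array([np.cos(np.radians(-8)),np.sin(np.radians(-8))]);n=np.array([-u[1],u[0]])
for nm,S in(("nearout",N),("near in",N2),("far out",F),("far in",F2)): print(nm,S,[((p[:2]-c)@u,(p[:2]-c)@n) for p in S],np.degrees(np.arctan2(*(S[0]-S[1])[1::-1])))
```

```text
nearout [array([ 0.7078, -0.2405,  0.081 ]), array([ 0.5539, -0.2225,  0.081 ])] [(np.float64(0.055879497427210344), np.float64(0.03212278016016704)), (np.float64(-0.099044386790176), np.float64(0.028522801519622554))] -6.668852961686117
near in [array([ 0.7154, -0.2452,  0.081 ]), array([ 0.553 , -0.2297,  0.081 ])] [(np.float64(0.0640368522072844), np.float64(0.02850282313349296)), (np.float64(-0.09887489584476294), np.float64(0.021212843807688512))] -5.437836137195698
far out [array([ 0.7074, -0.3034,  0.081 ]), array([ 0.5781, -0.285 ,  0.081 ])] [(np.float64(0.06423630053061472), np.float64(-0.030300809601295216)), (np.float64(-0.06636293283309026), np.float64(-0.030020467266062154))] -8.122990063135093
far in [array([ 0.6984, -0.2863,  0.081 ]), array([ 0.5713, -0.2678,  0.081 ])] [(np.float64(0.0529477351076529), np.float64(-0.014584061956324482)), (np.float64(-0.07546648832371818), np.float64(-0.013985178418411438))] -8.267207552685448
```

Request:
carry_out(
  increments=[
    [0,0,0,0,-2,8,0],
    [0,0,0,0,-1,7,0],
    [0,0,0,0,0,0,0],
    [0,0,0,0,0,0,0],
    [0,0,0,10,0,0,0],
    [0,0,0,12,0,0,0],
    [0,0,0,8,0,0,0],
    [0,0,0,0,0,0,0],
  ],
)

```text
time: 14.55
ee_pos: [0.6462, -0.258, 0.2539]
tcp_rot: [77.0, 89.9, 159.0]
wrist_force: [0.0, 0.2, -3.6]
opening: 0.0073
```

Run:
```python
from h import *
o=snap("scene","s12",(290,30,430,220),3.1); print(o["time"],o["ee_pos"],o["opening"],o["wrist_force"],o["torque"])
im=np.load('pics/s12.npy'); cv2.imwrite('pics/s12z.png',cv2.resize(im[120:220,310:430],None,fx=6.5,fy=6.5,interpolation=cv2.INTER_CUBIC))
```

```text
14.55 [ 0.64616875 -0.25802082  0.25385512] 0.007314110983883406 [ 0.02236383  0.20078987 -3.56856341] [ 0.04006841 -0.0086161   0.01216342]
```

View pics/s12z.png

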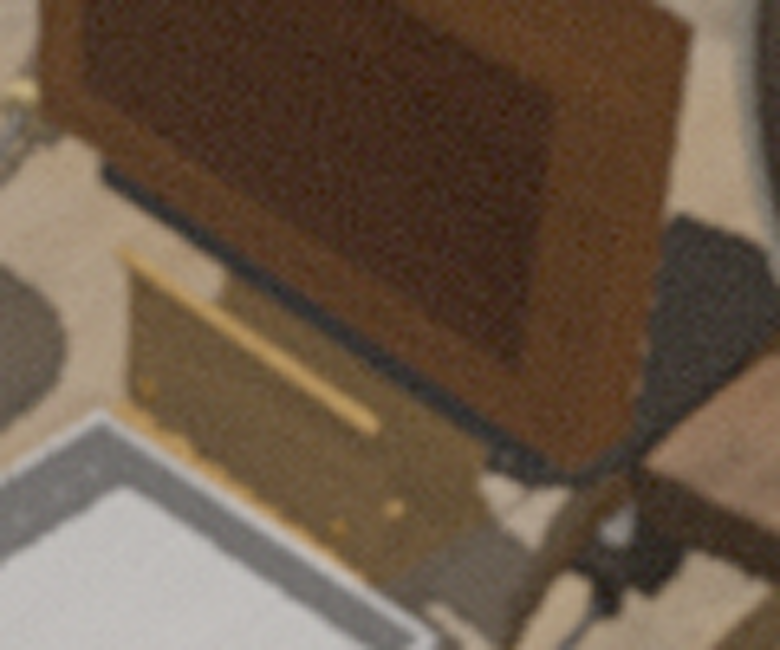

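Run:
```python
from h import *
np.set_printoptions(precision=4,suppress=True)
c=np.array([.648,-.2645]);u=np.array([np.cos(np.radians(-8)),np.sin(np.radians(-8))]);n=np.array([-u[1],u[0]])
for nm,a,b,z in (("blade",(106,184),(550,472),.0785),("lidlow",(40,118),(585,470),.1035)):
  S=[onz("scene",(310+x/6.5,120+y/6.5),z) for x,y in(a,b)]
  print(nm,S,[((p[:2]-c)@u,(p[:2]-c)@n) for p in S],np.linalg.norm(S[0]-S[1]))
```

```text
blade [array([ 0.7465, -0.2736,  0.0785]), array([ 0.5338, -0.2486,  0.0785])] [(np.float64(0.09876373020422731), np.float64(0.004683289760473869)), (np.float64(-0.1153322322549907), np.float64(-0.0001869386616418))] 0.21415134897128818
lidlow [array([ 0.768 , -0.2621,  0.1035]), array([ 0.5114, -0.2316,  0.1035])] [(np.float64(0.11848792064429702), np.float64(0.019038562869113828)), (np.float64(-0.13981718583771302), np.float64(0.013583665222539173))] 0.25836269843577875
```

Request:
carry_out(
  increments=[
    [1,0,0,0,-3,0,0],
    [0,0,0,10,-2,0,0],
    [0,0,0,12,0,0,0],
    [0,0,0,12,0,0,0],
    [0,0,0,10,0,0,0],
    [0,0,0,8,0,0,0],
    [0,0,0,0,0,0,0],
  ],
)

```text
time: 15.48
ee_pos: [0.6513, -0.2586, 0.2015]
tcp_rot: [78.2, 89.9, 159.2]
wrist_force: [-0.2, 1.0, -3.5]
opening: 0.0071
```

Run:
```python
from h import *
o=snap("scene","s13",(250,30,450,230),3); print(o["time"],o["ee_pos"],o["opening"],o["wrist_force"],o["torque"])
```

```text
15.475 [ 0.65125445 -0.25859909  0.20151762] 0.007075079984266628 [-0.20820579  0.97448716 -3.50743582] [0.02783657 0.03080723 0.006094  ]
```

View pics/s13.png

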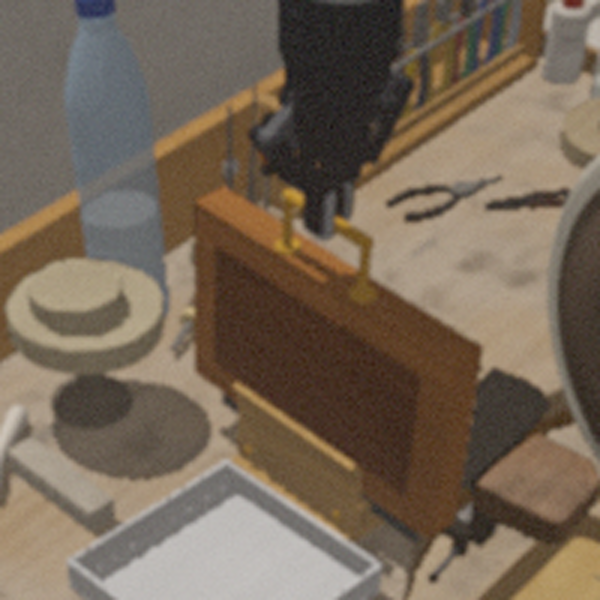

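Request:
carry_out(
  increments=[
    [0,0,0,5,0,0,0],
    [0,0,0,5,0,0,0],
    [0,0,0,3,0,0,0],
    [0,0,0,0,0,0,0],
    [0,0,0,0,0,0,0],
  ],
)

```text
time: 16.15
ee_pos: [0.6516, -0.2588, 0.19]
tcp_rot: [-102.8, 89.9, -21.8]
wrist_force: [-0.9, 0.7, 2.5]
opening: 0.007
```

Request:
carry_out(
  increments=[
    [0,0,0,0,0,0,10],
    [0,0,0,0,0,0,25],
    [0,0,0,0,0,0,40],
    [0,0,0,0,0,0,40],
  ],
)

```text
time: 16.65
ee_pos: [0.6515, -0.2587, 0.189]
tcp_rot: [74.1, 90.0, 155.1]
wrist_force: [-0.2, -0.1, 0.2]
opening: 0.0344
```

Run:
```python
from h import *
o=snap("scene","s14",(250,30,450,230),3); print(o["time"],o["ee_pos"],o["opening"],o["wrist_force"],o["torque"])
o=snap("wrist","w14")
```

```text
16.65 [ 0.65153659 -0.25870998  0.18902204] 0.0343761623829999 [-0.1954235  -0.11722172  0.15071434] [ 0.01307707  0.00811742 -0.04860136]
```

View pics/s14.png

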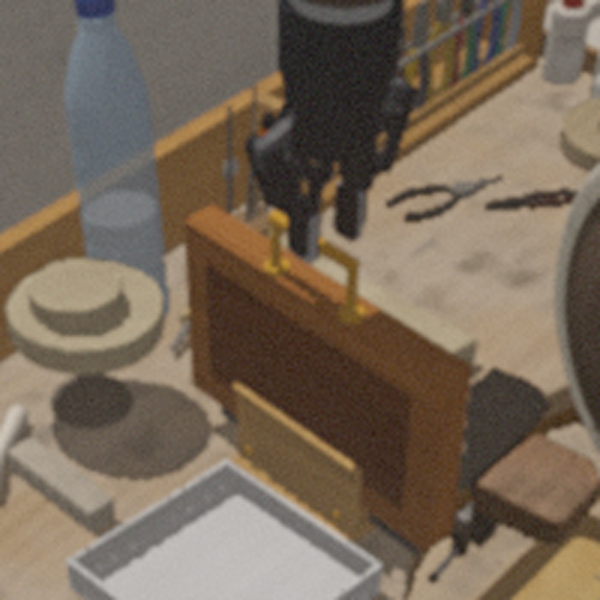

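View pics/w14.png

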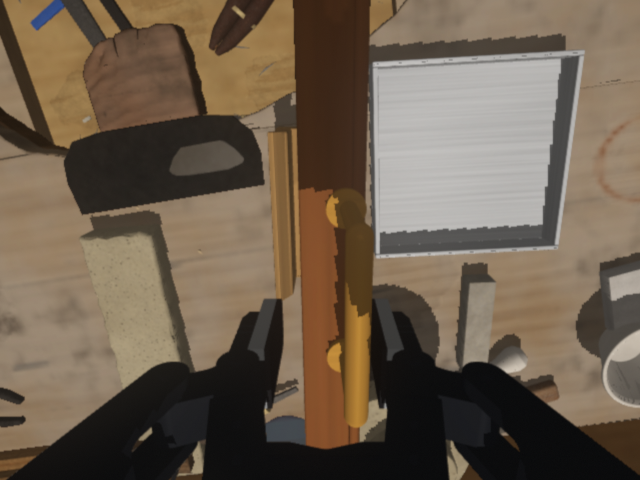

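Request:
carry_out(
  increments=[
    [0,0,0,0,0,0,60],
    [0,0,0,0,0,0,70],
    [0,0,0,0,0,0,70],
    [0,0,0,-10,0,0,70],
    [0,0,0,-30,0,0,70],
    [0,0,0,-40,0,0,70],
    [0,0,0,0,0,0,70],
  ],
)

```text
time: 17.62
ee_pos: [0.6523, -0.259, 0.2739]
tcp_rot: [-102.4, 89.6, -21.5]
wrist_force: [0.2, -0.4, -0.3]
opening: 0.0599
```

Run:
```python
from h import *
o=snap("scene","s15",(250,30,450,230),3); print(o["time"],o["ee_pos"],o["opening"],o["wrist_force"],o["q"])
o=snap("wrist","w15")
```

```text
17.625 [ 0.65231152 -0.25900408  0.27388972] 0.059850149007881125 [ 0.21200715 -0.35105145 -0.32356994] [-2.16564742e+01  3.32296805e+01  5.49794770e+01  1.11360662e+02
  1.39556275e-03 -1.26532504e+01]
```

View pics/s15.png

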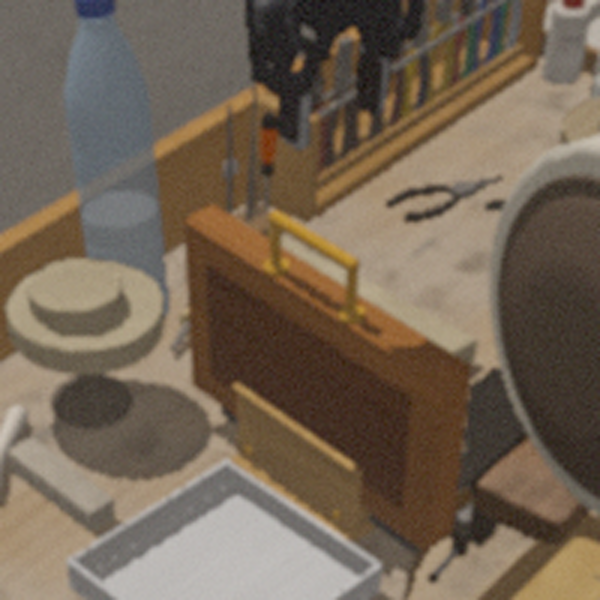

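View pics/w15.png

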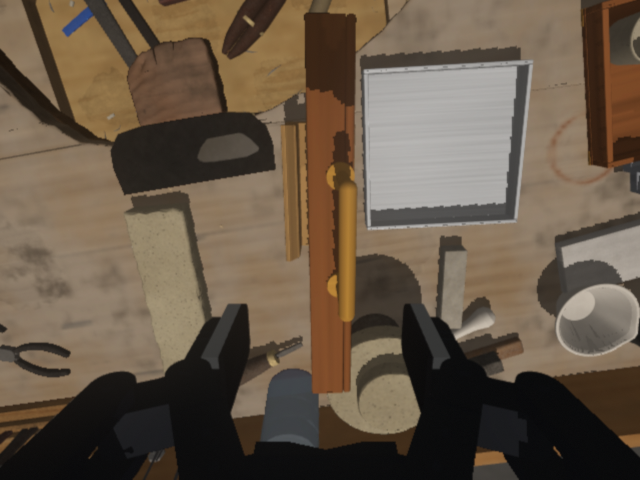

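Run:
```python
from h import *
plan([.55,.13,.29],down(10),10)
```

```text
from [ 0.6519 -0.2589  0.2697] turn [7.099e+01 3.000e-02 7.000e-02]
[7.1, 0.0, 0.0, -2.1, 16.1, 36.8]
[7.1, 0.0, 0.0, -2.1, 20.6, 34.5]
[7.1, 0.0, 0.0, -2.1, 24.7, 31.7]
[7.1, 0.0, 0.0, -2.1, 28.4, 28.4]
[7.1, 0.0, 0.0, -2.0, 31.7, 24.7]
[7.1, 0.0, 0.0, -2.0, 34.5, 20.6]
[7.1, 0.0, 0.0, -2.0, 36.8, 16.2]
[7.1, 0.0, 0.0, -2.0, 38.5, 11.5]
[7.1, 0.0, 0.0, -2.0, 39.6, 6.6]
[7.1, 0.0, 0.0, -2.0, 40.2, 1.7]
```

Request:
carry_out(
  increments=[
    [7,0,0,-4,16,37,70],
    [7,0,0,-4,21,34,70],
    [7,0,0,-2,25,32,70],
    [7,0,0,-2,28,28,70],
    [7,0,0,-2,32,25,70],
    [7,0,0,-2,34,21,70],
    [7,0,0,-2,37,16,70],
    [7,0,0,-2,38,12,70],
    [7,0,0,-2,40,7,70],
    [7,0,0,-2,40,2,70],
    [0,0,0,0,0,0,70],
    [0,0,0,0,0,0,70],
  ],
)

```text
time: 19.23
ee_pos: [0.5475, 0.1293, 0.2925]
tcp_rot: [-167.0, 89.9, -155.9]
wrist_force: [-0.2, 0.3, -1.0]
opening: 0.0599
```

Run:
```python
from h import *
import pickle
o=snap("wrist","w16"); print(o["time"],o["ee_pos"],o["opening"],o["q"]); pickle.dump(o,open('o16.pkl','wb'))
snap("top","t16",(150,120,480,340),2.4)
snap("scene","s16")
```

```text
19.225 [0.54747283 0.12928572 0.29248926] 0.059903973440299324 [ 1.32947863e+01  1.04496380e+01  2.70314916e+01  1.06654221e+02
 -1.37698735e-02  9.22104255e+01]
```

View pics/w16.png

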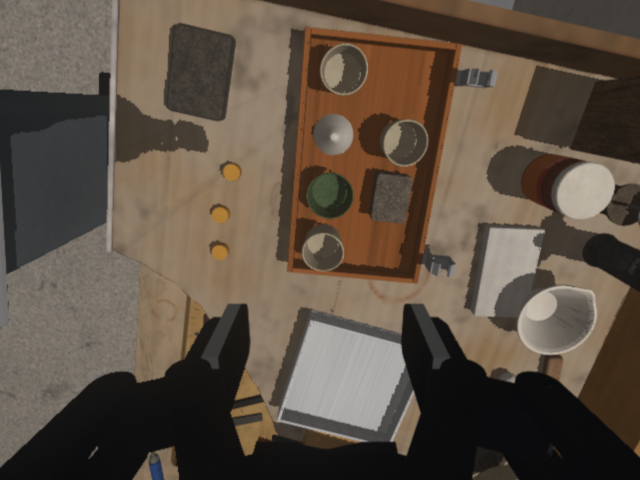

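View pics/t16.png

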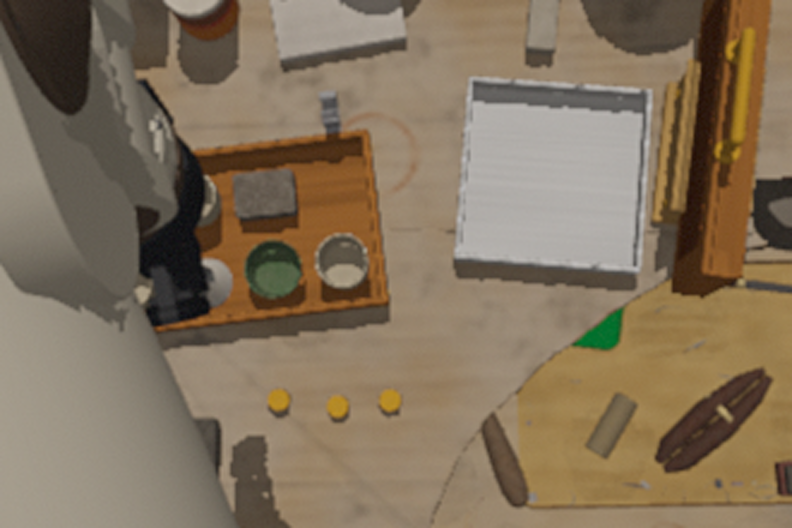

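View pics/s16.png

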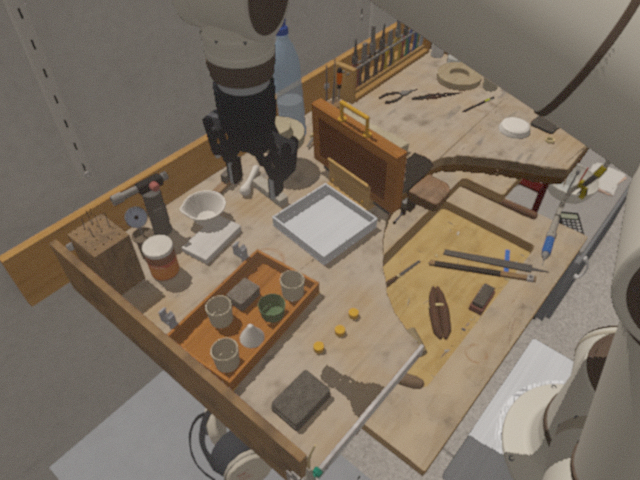

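Run:
```python
from h import *
im=np.load('pics/w16.npy'); cv2.imwrite('pics/w16z.png',cv2.resize(im[20:290,280:480],None,fx=2.9,fy=2.2*2.9/2.2,interpolation=cv2.INTER_CUBIC)[:600*2])
z=cv2.resize(im[25:285,280:480],None,fx=2.3,fy=2.3,interpolation=cv2.INTER_CUBIC);print(z.shape);cv2.imwrite('pics/w16z.png',z)
```

```text
(598, 460, 3)
```

View pics/w16z.png

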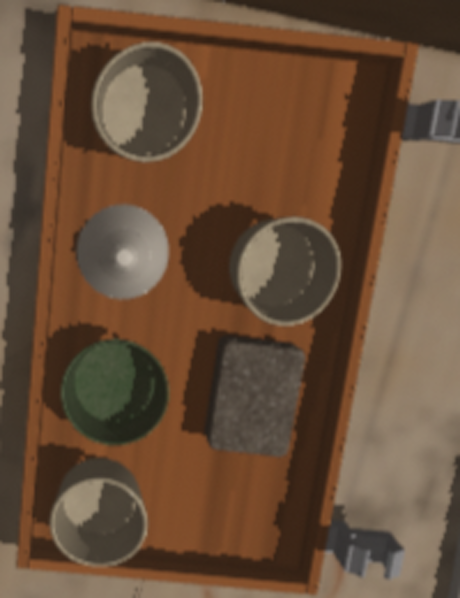

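```bash
cat >> h.py <<'E'
def chest(p):
    c=np.array([.5885,.155]);a=np.radians(5.2);u=np.array([np.cos(a),np.sin(a)]);n=np.array([-u[1],u[0]]);d=np.array(p)[:2]-c;return np.round([d@u*1000,d@n*1000],1)
E
python3 - <<'E'
from h import *
import pickle
np.set_printoptions(precision=4,suppress=True)
o=pickle.load(open('o16.pkl','rb'))
f=lambda x,y,z:onz("wrist",(280+x/2.3-.3,25+y/2.3-.3),z,o)
for n,x,y,z in(("A",148,101,.05),("B",286,271,.05),("C",99,522,.05),("green",114,392,.037),("cone",126,258,.046),("box",257,398,.03)):
    p=f(x,y,z);print(n,p,chest(p))
for n,x,y in(("bl",65,10),("br",412,48),("fr",315,588),("fl",22,560)): p=f(x,y,.032);print(n,p,chest(p))
# top view cup C: t16 (342,262)/2.4
p=onz("top",(150+342/2.4-.3,120+262/2.4-.3),.05);print("C top",p)
# cups scene: rims centers s16 A(226,349) B(219,305)  C (292,280)
print([onz("scene",q,.05) for q in [(225,349),(219,305),(292,280)]])
E
```

```text
A [0.5437 0.247  0.05  ] [-36.3  95.7]
B [0.6182 0.1905 0.05  ] [32.8 32.7]
C [0.5592 0.058  0.05  ] [-37.9 -93.9]
green [0.5545 0.1196 0.037 ] [-37.  -32.2]
cone [0.5475 0.1821 0.046 ] [-38.4  30.7]
box [0.6237 0.1286 0.03  ] [ 32.6 -29.5]
bl [0.502  0.2769 0.032 ] [-75.1 129.3]
br [0.6516 0.2911 0.032 ] [ 75.1 129.8]
fr [0.677  0.0374 0.032 ] [  77.5 -125.1]
fl [0.5255 0.0236 0.032 ] [ -74.6 -125.1]
C top [0.5548 0.0566 0.05  ]
[array([0.5395, 0.2441, 0.05  ]), array([0.6169, 0.1875, 0.05  ]), array([0.5549, 0.0574, 0.05  ])]
```

Run:
```python
from h import *
plan([.557,.0575,.09],down(5.2),6)
```

```text
from [0.5479 0.1286 0.2929] turn [ 5.76 -0.04  0.01]
[1.0, -0.0, 0.0, 33.8, -11.9, -0.7]
[1.0, -0.0, 0.0, 33.8, -11.9, -0.5]
[1.0, -0.0, 0.0, 33.8, -11.9, -0.3]
[1.0, -0.0, 0.0, 33.8, -11.9, -0.1]
[1.0, -0.0, 0.0, 33.8, -11.9, 0.1]
[1.0, -0.0, 0.0, 33.8, -11.9, 0.2]
```

Request:
carry_out(
  increments=[
    [1,0,0,34,-12,-1,75],
    [1,0,0,34,-12,0,75],
    [1,0,0,34,-12,0,75],
    [1,0,0,34,-12,0,75],
    [1,0,0,34,-12,0,75],
    [1,0,0,34,-12,0,75],
    [0,0,0,0,0,0,75],
    [0,0,0,0,0,0,75],
  ],
)

```text
time: 20.38
ee_pos: [0.5579, 0.058, 0.0907]
tcp_rot: [6.7, 89.9, 11.6]
wrist_force: [-0.0, -0.1, 0.2]
opening: 0.0641
```

Run:
```python
from h import *
import pickle
o=snap("wrist","w17"); print(o["time"],o["ee_pos"],o["opening"],o["q"]); pickle.dump(o,open('o17.pkl','wb'))
```

```text
20.375 [0.55787817 0.05802192 0.09067277] 0.06405015609517065 [ 5.93361391e+00  5.57548958e+00 -1.06548194e+00  8.32875823e+01
  7.14803442e-03  9.09487869e+01]
```

View pics/w17.png

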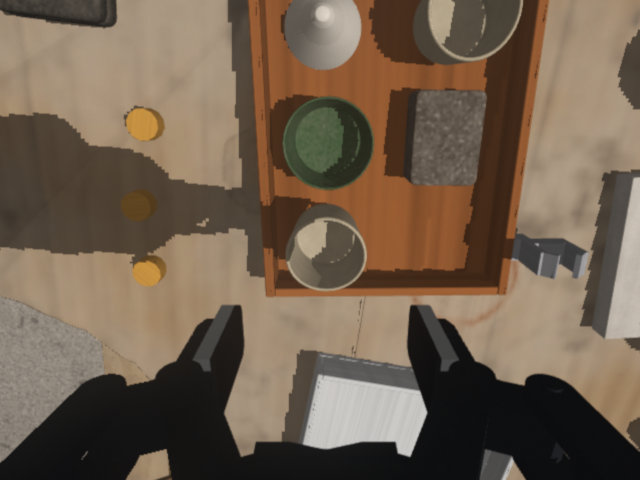

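Run:
```python
from h import *
import pickle
o=pickle.load(open('o17.pkl','rb'))
p=onz("wrist",(326.5,254),.05,o);q=onz("wrist",(326.5,291),.05,o);print(p,q,mv([p[0],p[1],-.002],None,o)[0])
```

```text
[0.55970908 0.05820889 0.05      ] [0.56176547 0.03476915 0.05      ] [9.26749871e+01 1.36944406e-02 1.72487766e+00]
```

Request:
carry_out(
  increments=[
    [0,0,0,30,0,1,75],
    [0,0,0,30,0,0,75],
    [0,0,0,22,0,0,75],
    [0,0,0,10,0,0,75],
    [0,0,0,0,0,0,75],
    [0,0,0,0,0,0,50],
    [0,0,0,0,0,0,30],
    [0,0,0,0,0,0,30],
  ],
  squeeze=30,
)

```text
time: 21.42
ee_pos: [0.5593, 0.0584, -0.001]
tcp_rot: [3.3, 89.9, 8.3]
wrist_force: [-1.4, -0.2, 6.1]
opening: 0.0457
```

Run:
```python
from h import *
o=snap("wrist","w18",(180,140,480,400),2); print(o["time"],o["ee_pos"],o["opening"],o["wrist_force"])
```

```text
21.425 [ 0.55931085  0.05839227 -0.0009756 ] 0.04568106965633874 [-1.4059968  -0.16725049  6.13825318]
```

View pics/w18.png

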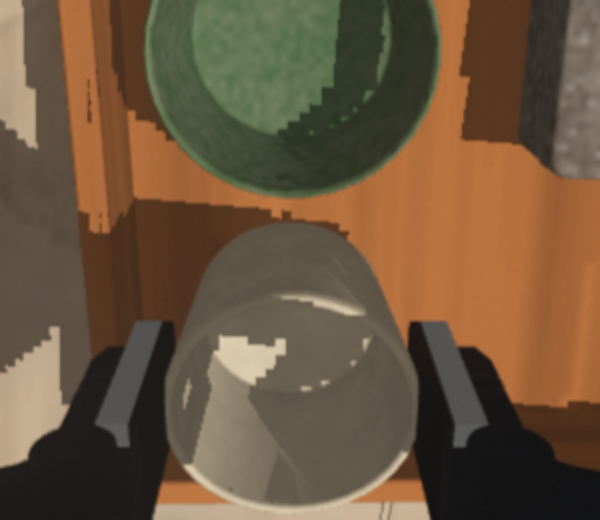

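Request:
carry_out(
  increments=[
    [0,0,0,-5,0,0,30],
    [0,0,0,-15,0,0,30],
    [0,0,0,-30,0,0,30],
    [0,0,0,-30,0,0,30],
    [0,0,0,0,0,0,30],
  ],
  squeeze=35,
)

```text
time: 22.1
ee_pos: [0.5601, 0.0584, 0.0809]
tcp_rot: [0.8, 89.7, 5.8]
wrist_force: [-0.0, -0.6, -0.5]
opening: 0.0457
```

Run:
```python
from h import *
o=snap("wrist","w19"); print(o["time"],o["ee_pos"],o["opening"],o["wrist_force"])
plan([.60,-.09,.08],down(-2),6)
```

```text
22.1 [0.56007806 0.05840732 0.08087673] 0.045659445038333114 [-0.0408997  -0.63857732 -0.53816535]
from [0.5592 0.0583 0.079 ] turn [ 6.99  0.15 -0.01]
[1.2, 0.0, -0.0, -0.2, -25.2, 4.6]
[1.2, 0.0, -0.0, -0.2, -25.1, 5.1]
[1.2, 0.0, -0.0, -0.2, -25.0, 5.6]
[1.2, 0.0, -0.0, -0.2, -24.9, 6.1]
[1.2, 0.0, -0.0, -0.2, -24.8, 6.7]
[1.2, 0.0, -0.0, -0.2, -24.6, 7.2]
```

View pics/w19.png

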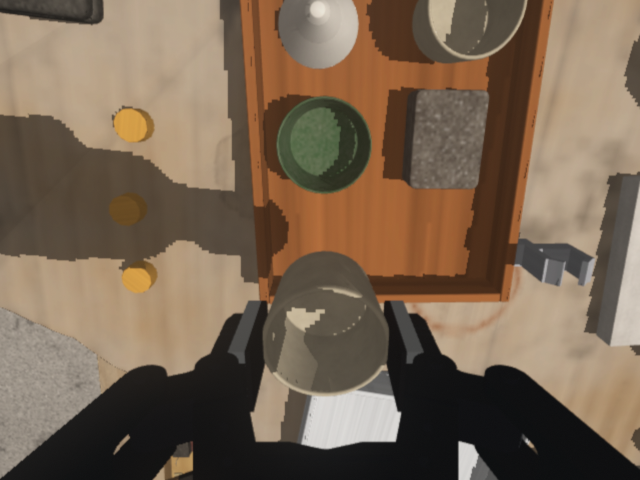

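Run:
```python
from h import *
plan([.60,-.155,.08],down(-3),7)
```

```text
from [0.5592 0.0583 0.079 ] turn [ 7.99  0.15 -0.01]
[1.1, 0.0, -0.0, -0.1, -30.9, 3.2]
[1.1, 0.0, -0.0, -0.1, -30.8, 3.8]
[1.1, 0.0, -0.0, -0.1, -30.7, 4.4]
[1.1, 0.0, -0.0, -0.1, -30.6, 5.0]
[1.1, 0.0, -0.0, -0.1, -30.5, 5.6]
[1.1, 0.0, -0.0, -0.1, -30.4, 6.2]
[1.1, 0.0, -0.0, -0.1, -30.3, 6.8]
```

Request:
carry_out(
  increments=[
    [1.1,0,0,0,-31,3,30],
    [1.1,0,0,0,-31,4,30],
    [1.1,0,0,0,-31,4,30],
    [1.1,0,0,0,-31,5,30],
    [1.1,0,0,0,-31,6,30],
    [1.1,0,0,0,-30,6,30],
    [1.1,0,0,0,-30,7,30],
    [0,0,0,20,0,0,30],
    [0,0,0,25,0,0,30],
    [0,0,0,20,0,0,30],
    [0,0,0,10,0,0,30],
    [0,0,0,0,0,0,30],
  ],
)

```text
time: 23.65
ee_pos: [0.5994, -0.1556, 0.0016]
tcp_rot: [167.8, 89.9, 165.1]
wrist_force: [-0.2, -0.2, -0.4]
opening: 0.0457
```

Run:
```python
from h import *
o=snap("scene","s20",(250,130,450,290),3.5); print(o["time"],o["ee_pos"],o["opening"],o["wrist_force"])
```

```text
23.65 [ 0.59936102 -0.15558926  0.00161608] 0.04568526007340876 [-0.18046087 -0.17608118 -0.42395377]
```

View pics/s20.png

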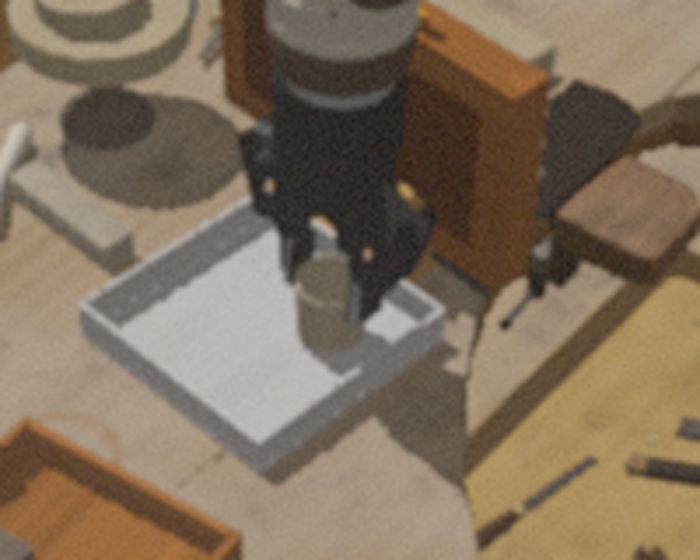

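Lower the last few mm, release, rise.

Request:
carry_out(
  increments=[
    [0,0,0,3,0,0,30],
    [0,0,0,1,0,0,30],
    [0,0,0,0,0,0,50],
    [0,0,0,0,0,0,65],
    [0,0,0,0,0,0,75],
    [0,0,0,-10,0,0,75],
    [0,0,0,-30,0,0,75],
    [0,0,0,-40,0,0,75],
    [0,0,0,-40,30,0,75],
  ],
)

```text
time: 24.82
ee_pos: [0.6011, -0.1268, 0.1202]
tcp_rot: [-29.6, 90.0, -32.5]
wrist_force: [1.0, 0.5, 0.4]
opening: 0.0642
```

Run:
```python
from h import *
o=snap("wrist","w21"); print(o["time"],o["ee_pos"],o["opening"],o["wrist_force"])
plan([.6175,.170,.12],down(5.2),9)
```

```text
24.825 [ 0.60109242 -0.12681384  0.12021086] 0.06418320663481844 [1.01812856 0.49646754 0.36754602]
from [ 0.603  -0.1233  0.1265] turn [-7.89  0.43  0.03]
[-0.9, 0.0, 0.0, 0.7, 32.6, 0.1]
[-0.9, 0.0, 0.0, 0.7, 32.6, 0.6]
[-0.9, 0.0, 0.0, 0.7, 32.6, 1.1]
[-0.9, 0.0, 0.0, 0.7, 32.6, 1.6]
[-0.9, 0.0, 0.0, 0.7, 32.6, 2.1]
[-0.9, 0.0, 0.0, 0.7, 32.5, 2.6]
[-0.9, 0.0, 0.0, 0.7, 32.5, 3.1]
[-0.9, 0.0, 0.0, 0.7, 32.4, 3.6]
[-0.9, 0.0, 0.0, 0.7, 32.4, 4.1]
```

View pics/w21.png

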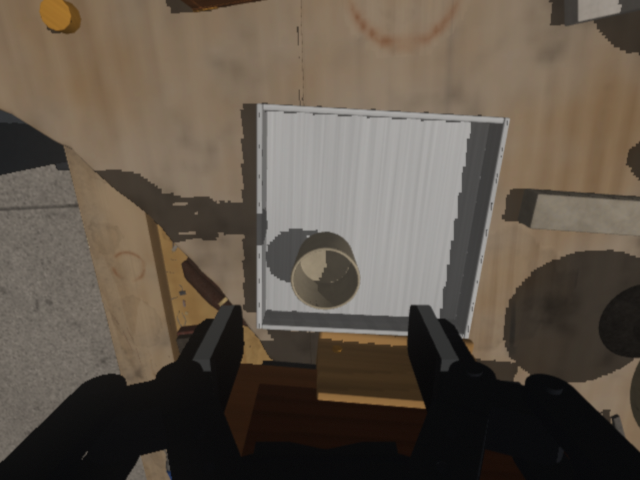

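Request:
carry_out(
  increments=[
    [-0.9,0,0,1,34,0,75],
    [-0.9,0,0,1,34,1,75],
    [-0.9,0,0,1,34,1,75],
    [-0.9,0,0,1,34,2,75],
    [-0.9,0,0,1,34,2,75],
    [-0.9,0,0,1,34,3,75],
    [-0.9,0,0,1,34,3,75],
    [-0.9,0,0,10,34,4,75],
    [-0.9,0,0,15,34,4,75],
    [0,0,0,0,0,0,75],
    [0,0,0,0,0,0,75],
  ],
)

```text
time: 26.25
ee_pos: [0.6165, 0.1803, 0.0869]
tcp_rot: [-19.5, 90.0, -14.1]
wrist_force: [0.4, -0.2, 0.7]
opening: 0.064
```

Run:
```python
from h import *
import pickle
o=snap("wrist","w22"); print(o["time"],o["ee_pos"],o["opening"],o["q"]); pickle.dump(o,open('o22.pkl','wb'))
```

```text
26.25 [0.61651007 0.18032501 0.08692525] 0.0639758141720286 [ 1.63105774e+01  1.69152931e+01  1.16457782e+01  8.47073925e+01
 -1.35676458e-02  1.00912302e+02]
```

View pics/w22.png

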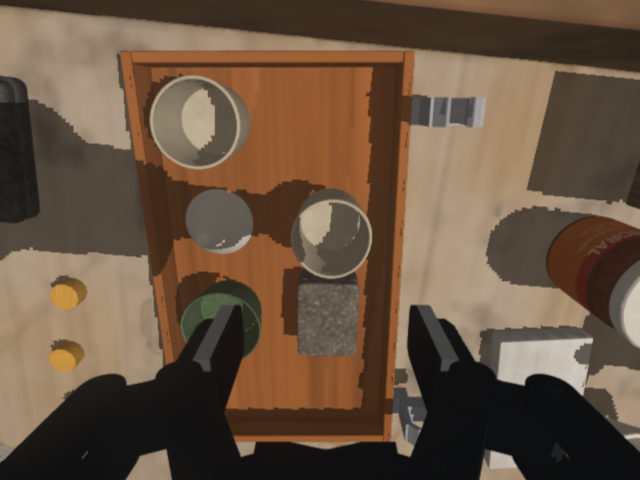

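Run:
```python
from h import *
import pickle
o=pickle.load(open('o22.pkl','rb'))
p=onz("wrist",(331.5,239),.05,o);print(p,chest(p),mv([p[0],p[1],-.002],None,o)[0])
p=onz("wrist",(199,122),.05,o);print("A",p)
```

```text
[0.62011395 0.1910828  0.05      ] [34.8 33.1] [88.9256505  10.38492567  4.560785  ]
A [0.5463619  0.24748279 0.05      ]
```

Request:
carry_out(
  increments=[
    [0,0,0,20,10,4,75],
    [0,0,0,30,0,0,75],
    [0,0,0,28,0,0,75],
    [0,0,0,10,0,0,75],
    [0,0,0,0,0,0,75],
    [0,0,0,0,0,0,50],
    [0,0,0,0,0,0,30],
    [0,0,0,0,0,0,30],
  ],
  squeeze=30,
)

```text
time: 27.3
ee_pos: [0.6202, 0.1912, -0.0003]
tcp_rot: [10.6, 89.9, 16.0]
wrist_force: [-0.9, -0.4, 6.2]
opening: 0.0443
```

Request:
carry_out(
  increments=[
    [0,0,0,-5,0,0,30],
    [0,0,0,-15,0,0,30],
    [0,0,0,-30,0,0,30],
    [0,0,0,-32,0,0,30],
    [0,0,0,0,0,0,30],
  ],
  squeeze=35,
)

```text
time: 27.92
ee_pos: [0.6211, 0.1915, 0.0843]
tcp_rot: [12.0, 89.7, 17.4]
wrist_force: [-0.2, -0.3, -1.0]
opening: 0.0441
```

Run:
```python
from h import *
o=snap("wrist","w23"); print(o["time"],o["ee_pos"],o["opening"],o["wrist_force"])
plan([.670,-.122,.08],down(-3),10)
```

```text
27.925 [0.62112621 0.19148935 0.08431191] 0.04409121413293024 [-0.20073115 -0.27787851 -0.95926149]
from [0.6203 0.1912 0.0822] turn [ 8.4   0.16 -0.05]
[0.8, 0.0, -0.0, 0.2, -31.7, 2.0]
[0.8, 0.0, -0.0, 0.2, -31.6, 2.5]
[0.8, 0.0, -0.0, 0.2, -31.6, 2.9]
[0.8, 0.0, -0.0, 0.2, -31.5, 3.4]
[0.8, 0.0, -0.0, 0.2, -31.5, 3.9]
[0.8, 0.0, -0.0, 0.2, -31.4, 4.3]
[0.8, 0.0, -0.0, 0.2, -31.4, 4.8]
[0.8, 0.0, -0.0, 0.2, -31.3, 5.2]
[0.8, 0.0, -0.0, 0.2, -31.2, 5.7]
[0.8, 0.0, -0.0, 0.2, -31.1, 6.1]
```

View pics/w23.png

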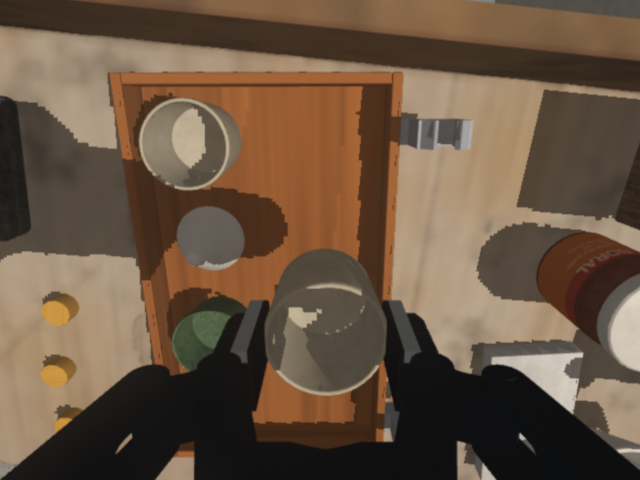

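Request:
carry_out(
  increments=[
    [0.8,0,0,0,-32,2,30],
    [0.8,0,0,0,-32,3,30],
    [0.8,0,0,0,-32,3,30],
    [0.8,0,0,0,-32,3,30],
    [0.8,0,0,0,-31,4,30],
    [0.8,0,0,0,-31,4,30],
    [0.8,0,0,0,-31,5,30],
    [0.8,0,0,0,-31,5,30],
    [0.8,0,0,0,-31,6,30],
    [0.8,0,0,0,-31,6,30],
    [0,0,0,20,0,0,30],
    [0,0,0,20,0,0,30],
  ],
)

```text
time: 29.48
ee_pos: [0.6699, -0.1224, 0.0385]
tcp_rot: [170.9, 89.9, 168.2]
wrist_force: [-0.2, -0.8, -0.3]
opening: 0.0439
```

Request:
carry_out(
  increments=[
    [0,0,0,20,0,0,30],
    [0,0,0,12,0,0,30],
    [0,0,0,5,0,0,30],
    [0,0,0,0,0,0,30],
    [0,0,0,0,0,0,30],
  ],
)

```text
time: 30.1
ee_pos: [0.6709, -0.1219, 0.0042]
tcp_rot: [-7.7, 89.9, -10.3]
wrist_force: [-0.5, 0.0, -0.4]
opening: 0.044
```

Request:
carry_out(
  increments=[
    [0,0,0,3,0,0,30],
    [0,0,0,3,0,0,30],
    [0,0,0,0,0,0,30],
    [0,0,0,0,0,0,50],
    [0,0,0,0,0,0,65],
    [0,0,0,0,0,0,72],
    [0,0,0,-10,0,0,72],
    [0,0,0,-30,0,0,75],
    [0,0,0,-40,0,0,75],
    [0,0,0,-30,30,0,75],
    [0,0,0,0,0,0,75],
  ],
)

```text
time: 31.48
ee_pos: [0.6734, -0.0906, 0.1111]
tcp_rot: [-2.6, 89.7, -5.1]
wrist_force: [-0.7, -0.3, -0.1]
opening: 0.064
```

Run:
```python
from h import *
o=snap("wrist","w24"); print(o["time"],o["ee_pos"],o["opening"],o["wrist_force"])
plan([.543,.235,.09],down(5.2),11)
```

```text
31.475 [ 0.67337114 -0.09062429  0.11112702] 0.06396868777574151 [-0.71998044 -0.3100288  -0.09902978]
from [ 0.6726 -0.0914  0.1089] turn [-7.73  0.15  0.03]
[-0.7, 0.0, 0.0, 1.7, 29.1, -13.1]
[-0.7, 0.0, 0.0, 1.7, 29.3, -12.7]
[-0.7, 0.0, 0.0, 1.7, 29.4, -12.4]
[-0.7, 0.0, 0.0, 1.7, 29.6, -12.0]
[-0.7, 0.0, 0.0, 1.7, 29.7, -11.6]
[-0.7, 0.0, 0.0, 1.7, 29.9, -11.3]
[-0.7, 0.0, 0.0, 1.7, 30.0, -10.9]
[-0.7, 0.0, 0.0, 1.7, 30.1, -10.5]
[-0.7, 0.0, 0.0, 1.7, 30.3, -10.2]
[-0.7, 0.0, 0.0, 1.7, 30.4, -9.8]
[-0.7, 0.0, 0.0, 1.7, 30.5, -9.4]
```

View pics/w24.png

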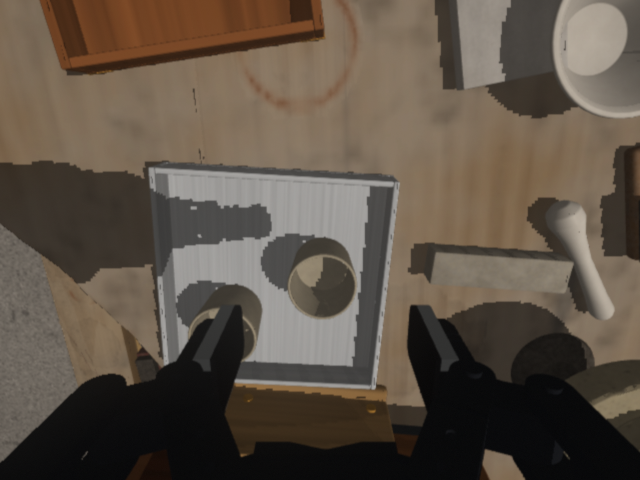

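Request:
carry_out(
  increments=[
    [-0.7,0,0,1,29,-13,75],
    [-0.7,0,0,1,29,-13,75],
    [-0.7,0,0,1,29,-12,75],
    [-0.7,0,0,1,30,-12,75],
    [-0.7,0,0,2,30,-12,75],
    [-0.7,0,0,2,30,-11,75],
    [-0.7,0,0,2,30,-11,75],
    [-0.7,0,0,2,30,-10,75],
    [-0.7,0,0,2,30,-10,75],
    [-0.7,0,0,2,30,-10,75],
    [-0.7,0,0,2,30,-9,75],
    [0,0,0,0,0,0,75],
  ],
)

```text
time: 33.02
ee_pos: [0.5425, 0.2342, 0.0878]
tcp_rot: [-162.5, 89.9, -157.3]
wrist_force: [0.4, -0.1, -0.3]
opening: 0.0641
```

Run:
```python
from h import *
import pickle
o=snap("wrist","w25"); print(o["time"],o["ee_pos"],o["opening"],o["q"]); pickle.dump(o,open('o25.pkl','wb'))
```

```text
33.025 [0.54254791 0.23417912 0.08781757] 0.06405965600440294 [2.33456900e+01 9.92159875e+00 3.43937308e+00 8.36429695e+01
 1.31882454e-03 1.08133113e+02]
```

View pics/w25.png

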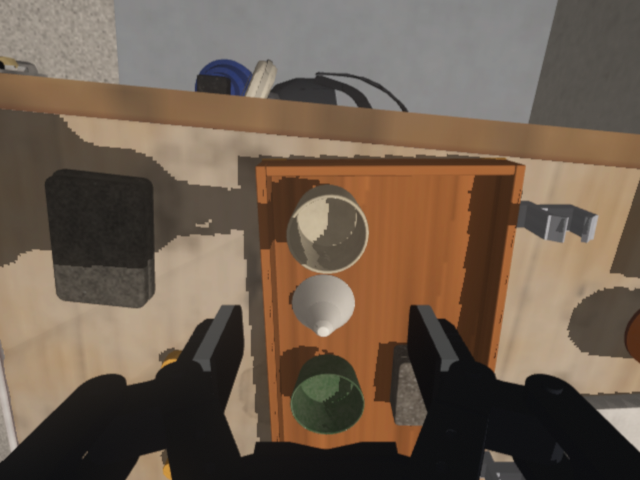

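Run:
```python
from h import *
import pickle
o=pickle.load(open('o25.pkl','rb'))
p=onz("wrist",(328,233),.05,o);print(p,chest(p),mv([p[0],p[1],-.001],None,o)[0])
```

```text
[0.54384234 0.24796373 0.05      ] [-36.   96.6] [88.80310514 13.66846023  2.72647812]
```

Request:
carry_out(
  increments=[
    [0,0,0,15,14,3,75],
    [0,0,0,30,0,0,75],
    [0,0,0,30,0,0,75],
    [0,0,0,14,0,0,75],
    [0,0,0,0,0,0,75],
    [0,0,0,0,0,0,50],
    [0,0,0,0,0,0,30],
    [0,0,0,0,0,0,30],
  ],
  squeeze=30,
)

```text
time: 34.08
ee_pos: [0.5463, 0.2481, 0.0017]
tcp_rot: [20.1, 89.9, 25.2]
wrist_force: [-0.0, 0.1, 5.5]
opening: 0.0448
```

Request:
carry_out(
  increments=[
    [0,0,0,-5,0,0,30],
    [0,0,0,-15,0,0,30],
    [0,0,0,-30,0,0,30],
    [0,0,0,-32,0,0,30],
    [0,0,0,0,0,0,30],
  ],
  squeeze=35,
)

```text
time: 34.7
ee_pos: [0.5468, 0.2483, 0.086]
tcp_rot: [19.2, 89.7, 24.3]
wrist_force: [-0.3, 0.4, -1.1]
opening: 0.0444
```

Run:
```python
from h import *
o=snap("wrist","w26",(180,100,480,400),1.6); print(o["time"],o["ee_pos"],o["opening"],o["wrist_force"])
plan([.60,-.088,.08],down(-3),11)
```

```text
34.7 [0.54682612 0.24830622 0.08599121] 0.04435197488434549 [-0.27648006  0.41200391 -1.11807795]
from [0.5461 0.2479 0.084 ] turn [ 8.09  0.13 -0.06]
[0.7, 0.0, -0.0, 0.3, -30.9, 2.2]
[0.7, 0.0, -0.0, 0.3, -30.8, 2.6]
[0.7, 0.0, -0.0, 0.3, -30.8, 3.0]
[0.7, 0.0, -0.0, 0.3, -30.7, 3.4]
[0.7, 0.0, -0.0, 0.3, -30.7, 3.8]
[0.7, 0.0, -0.0, 0.4, -30.7, 4.1]
[0.7, 0.0, -0.0, 0.4, -30.6, 4.5]
[0.7, 0.0, -0.0, 0.4, -30.5, 4.9]
[0.7, 0.0, -0.0, 0.4, -30.5, 5.3]
[0.7, 0.0, -0.0, 0.4, -30.4, 5.7]
[0.7, 0.0, -0.0, 0.4, -30.3, 6.1]
```

View pics/w26.png

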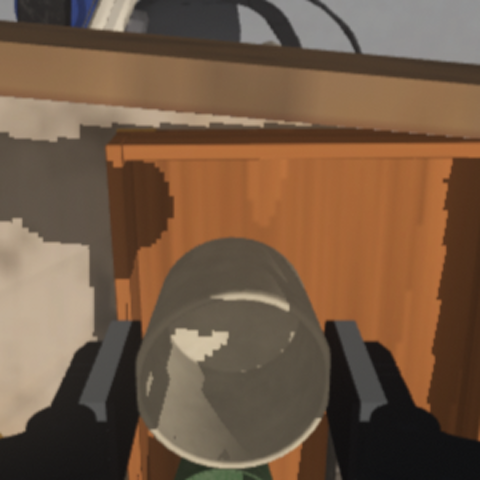

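Request:
carry_out(
  increments=[
    [0.7,0,0,0,-31,2,30],
    [0.7,0,0,0,-31,3,30],
    [0.7,0,0,0,-31,3,30],
    [0.7,0,0,0,-31,3,30],
    [0.7,0,0,0,-31,4,30],
    [0.7,0,0,0,-31,4,30],
    [0.7,0,0,0,-31,4,30],
    [0.7,0,0,0,-30,5,30],
    [0.7,0,0,0,-30,5,30],
    [0.7,0,0,0,-30,6,30],
    [0.7,0,0,0,-30,6,30],
    [0,0,0,10,0,0,30],
  ],
)

```text
time: 36.25
ee_pos: [0.5998, -0.0899, 0.0715]
tcp_rot: [-169.4, 90.0, -172.1]
wrist_force: [0.4, 0.9, -0.4]
opening: 0.045
```

Run:
```python
from h import *
o=snap("scene","s27",(150,130,420,390),2.2); print(o["time"],o["ee_pos"],o["opening"],o["wrist_force"])
```

```text
36.25 [ 0.59978124 -0.08993964  0.07146111] 0.044953337688388995 [ 0.41125172  0.86026199 -0.4397316 ]
```

View pics/s27.png

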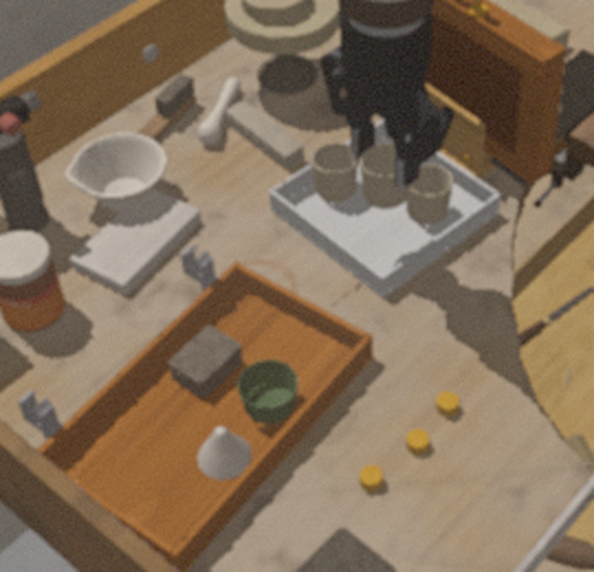

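Run:
```python
from h import *
for nm,x,y in(("left",335,158),("right",431,183)):
    print(nm,onz("scene",(150+x/2.2,130+y/2.2),.048))
print(proj("scene",[.671,-.122,.048]),proj("scene",[.6,-.155,.048]))
```

```text
left [ 0.68832261 -0.12208126  0.048     ]
right [ 0.5927971 -0.1560127  0.048    ]
[308.17822649 205.3163067 ] [343.00340161 211.93335504]
```

Request:
carry_out(
  increments=[
    [0,0,0,25,0,0,30],
    [0,0,0,25,0,0,30],
    [0,0,0,14,0,0,30],
    [0,0,0,5,0,0,30],
    [0,0,0,3,0,0,30],
    [0,0,0,0,0,0,30],
    [0,0,0,0,0,0,30],
  ],
)

```text
time: 37.17
ee_pos: [0.6003, -0.0883, 0.001]
tcp_rot: [-4.4, 89.9, -7.0]
wrist_force: [0.7, -0.4, -1.9]
opening: 0.0444
```

Request:
carry_out(
  increments=[
    [0,0,0,2,0,0,30],
    [0,0,0,0,0,0,30],
    [0,0,0,0,0,0,50],
    [0,0,0,0,0,0,65],
    [0,0,0,0,0,0,72],
    [0,0,0,-10,0,0,72],
    [0,0,0,-30,0,0,75],
    [0,0,0,-40,0,0,75],
    [0,0,0,-40,20,-10,75],
    [0,0,0,-30,20,-10,75],
    [0,0,0,0,0,0,75],
    [0,0,0,0,0,0,75],
  ],
)

```text
time: 38.67
ee_pos: [0.5817, -0.0475, 0.1479]
tcp_rot: [-151.0, 90.0, -153.6]
wrist_force: [-0.9, -0.6, -0.3]
opening: 0.0637
```

Run:
```python
from h import *
import pickle
o=snap("wrist","w28"); print(o["time"],o["ee_pos"],o["opening"],o["wrist_force"]); pickle.dump(o,open('o28.pkl','wb'))
```

```text
38.675 [ 0.58171082 -0.0475198   0.14788782] 0.06366351274483019 [-0.88052243 -0.61591468 -0.29364226]
```

View pics/w28.png

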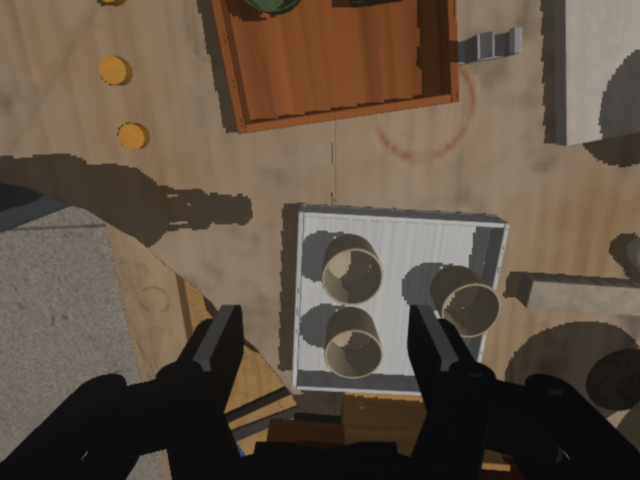

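```bash
cat >> h.py <<'E'
def tray(p):
    c=np.array([.6325,-.1305]);a=np.radians(-6);u=np.array([np.cos(a),np.sin(a)]);n=np.array([-u[1],u[0]]);d=np.array(p)[:2]-c;return np.round([d@u*1000,d@n*1000],1)
E
python3 - <<'E'
from h import *
import pickle
o=pickle.load(open('o28.pkl','rb'))
for n,x,y,z in(("A",351,276,.048),("C",353,353,.048),("B",470,309,.048),("tl",303,207,.028),("tr",508,223,.028),("bl",294,390,.028),("Bold",0,0,0)):
    p=onz("wrist",(x,y),z,o);print(n,p.round(4),tray(p))
im=np.load('pics/w28.npy');cv2.imwrite('pics/w28z.png',cv2.resize(im[190:410,270:540],None,fx=2.7,fy=2.7,interpolation=cv2.INTER_CUBIC))
snap("top","t28",(310,130,490,260),4)
E
```

```text
A [ 0.6002 -0.0878  0.048 ] [-36.6  39.1]
C [ 0.6001 -0.155   0.048 ] [-29.7 -27.7]
B [ 0.6912 -0.1196  0.048 ] [57.2 17. ]
tl [ 0.5662 -0.038   0.028 ] [-75.6  85.1]
tr [ 0.723  -0.0578  0.028 ] [82.4 81.8]
bl [ 0.5476 -0.2045  0.028 ] [-76.7 -82.5]
Bold [0.3577 0.1165 0.    ] [-299.1  216.9]
```

View pics/w28z.png

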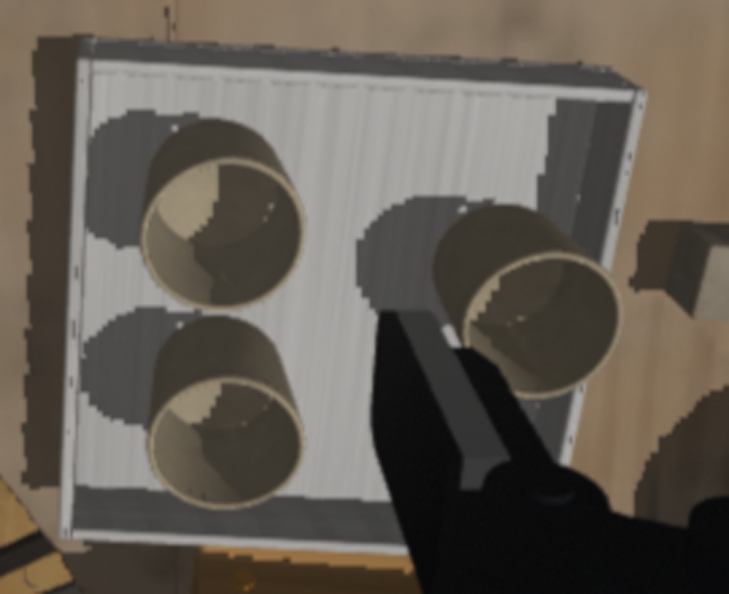

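View pics/t28.png

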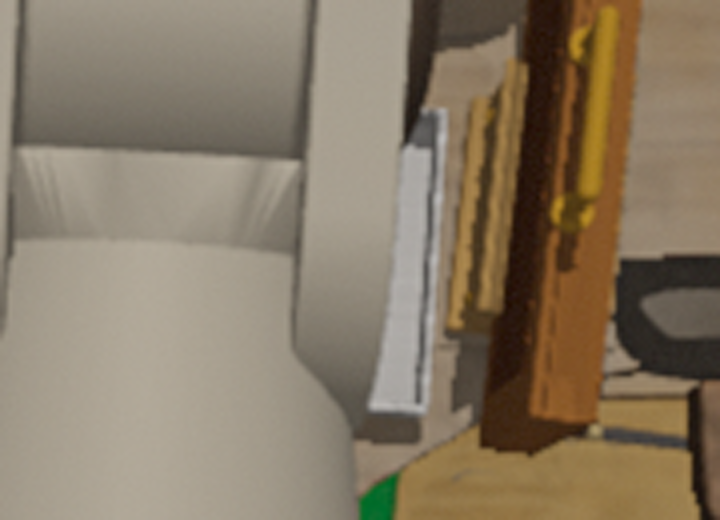

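Run:
```python
from h import *
plan([.4365,.020,.06],down(0),6)
```

```text
from [ 0.5813 -0.0478  0.147 ] turn [-2.63 -0.11 -0.  ]
[-0.4, -0.0, -0.0, 14.5, 10.2, -24.6]
[-0.4, -0.0, -0.0, 14.5, 10.4, -24.5]
[-0.4, -0.0, -0.0, 14.5, 10.5, -24.5]
[-0.4, -0.0, -0.0, 14.5, 10.7, -24.4]
[-0.4, -0.0, -0.0, 14.5, 10.9, -24.3]
[-0.4, -0.0, -0.0, 14.5, 11.1, -24.2]
```

Request:
carry_out(
  increments=[
    [-0.4,0,0,10,11,-25,75],
    [-0.4,0,0,14,11,-25,45],
    [-0.4,0,0,14,11,-24,45],
    [-0.4,0,0,16,11,-24,45],
    [-0.4,0,0,16,11,-24,45],
    [-0.4,0,0,16,11,-24,45],
    [0,0,0,0,0,0,45],
    [0,0,0,0,0,0,45],
  ],
)

```text
time: 39.78
ee_pos: [0.4381, 0.0224, 0.0623]
tcp_rot: [-30.0, 90.0, -30.2]
wrist_force: [0.3, -0.5, 0.1]
opening: 0.0387
```

Run:
```python
from h import *
import pickle
o=snap("wrist","w29"); print(o["time"],o["ee_pos"],o["opening"],o["wrist_force"]); pickle.dump(o,open('o29.pkl','wb'))
snap("scene","s29",(200,130,420,290),3.5)
```

```text
39.775 [0.43812218 0.02240359 0.06230784] 0.038680797874839204 [ 0.28902818 -0.54319143  0.08078082]
```

View pics/w29.png

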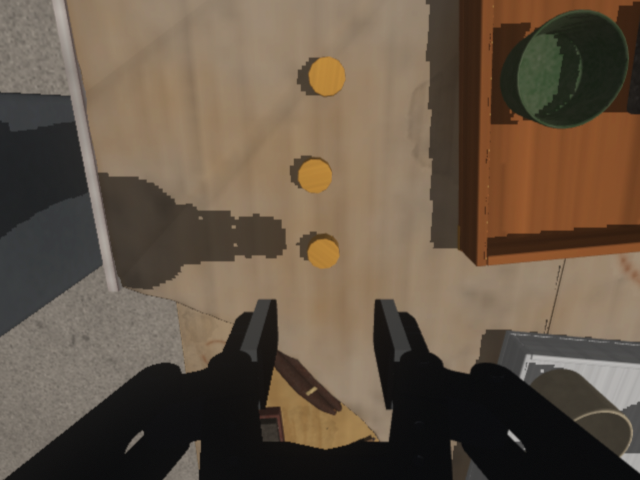

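View pics/s29.png

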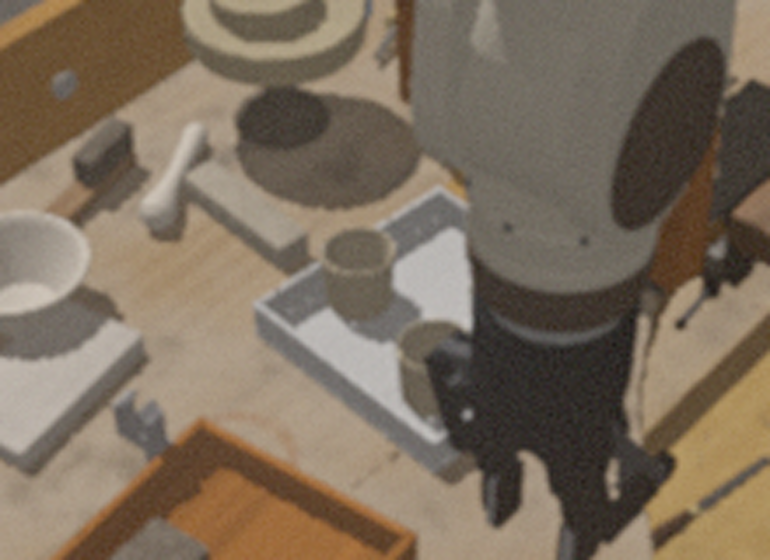

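Run:
```python
from h import *
import pickle
o=pickle.load(open('o29.pkl','rb'))
im=np.load('pics/w29.npy');hsv=cv2.cvtColor(im,cv2.COLOR_BGR2HSV)
m=cv2.inRange(hsv,(15,150,150),(30,255,255))
for c in cv2.findContours(m,cv2.RETR_EXTERNAL,cv2.CHAIN_APPROX_NONE)[0]:
    if cv2.contourArea(c)>200:
        (x,y),r=cv2.minEnclosingCircle(c);M=cv2.moments(c);x,y=M['m10']/M['m00'],M['m01']/M['m00'];p=onz("wrist",(x,y),.011,o);print((x,y),p,mv([p[0],p[1],-.032],None,o)[0])
```

```text
(323.09172932330824, 253.2609022556391) [0.43785116 0.01905199 0.011     ] [94.30816012 -3.34205402 -0.27627388]
(314.6318804992838, 175.79148762021688) [0.43331761 0.06607477 0.011     ] [94.30196622 43.66265026 -4.99358063]
(326.59948068808825, 75.8412852969815) [0.44031006 0.11887482 0.011     ] [94.29735748 96.48962675  1.79243203]
```

Request:
carry_out(
  increments=[
    [0,0,0,30,-3,0,45],
    [0,0,0,30,0,0,45],
    [0,0,0,20,0,0,45],
    [0,0,0,8,0,0,45],
    [0,0,0,4,0,0,45],
    [0,0,0,0,0,0,45],
  ],
)

```text
time: 40.62
ee_pos: [0.4381, 0.0197, -0.0292]
tcp_rot: [2.1, 90.0, 1.9]
wrist_force: [0.1, -0.3, -0.0]
opening: 0.0384
```

Run:
```python
from h import *
o=snap("wrist","w30",(200,180,460,400),2.6); print(o["time"],o["ee_pos"],o["opening"],o["wrist_force"])
```

```text
40.625 [ 0.43808595  0.01967426 -0.02920202] 0.03839939346415639 [ 0.06792356 -0.34900887 -0.04957648]
```

View pics/w30.png

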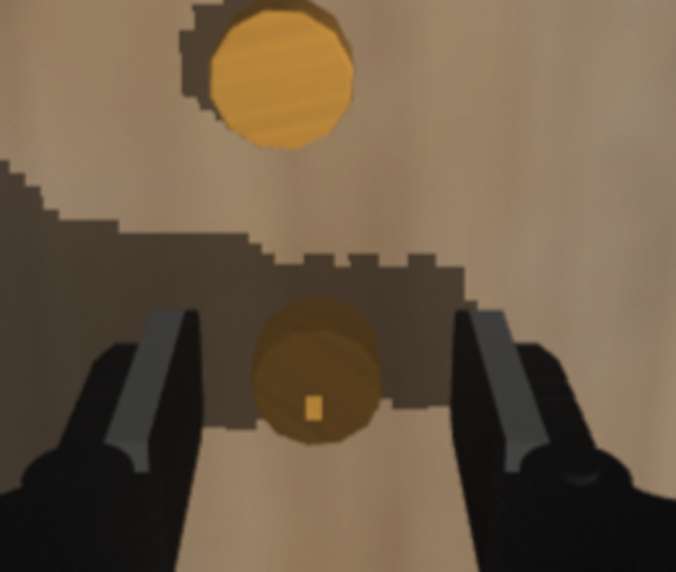

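Request:
carry_out(
  increments=[
    [0,0,0,2,0,0,35],
    [0,0,0,0,0,0,25],
    [0,0,0,0,0,0,5],
    [0,0,0,0,0,0,5],
    [0,0,0,0,0,0,5],
  ],
  squeeze=30,
)

```text
time: 41.3
ee_pos: [0.4378, 0.0197, -0.0314]
tcp_rot: [0.4, 90.0, 0.2]
wrist_force: [-1.5, 0.9, 5.0]
opening: 0.0181
```

Request:
carry_out(
  increments=[
    [0,0,0,-10,0,0,5],
    [0,0,0,-30,0,0,5],
    [0,0,0,-40,0,0,5],
    [0,0,0,-20,0,0,5],
    [0,0,0,0,0,0,5],
  ],
)

```text
time: 41.92
ee_pos: [0.4387, 0.0198, 0.0699]
tcp_rot: [2.3, 89.8, 2.1]
wrist_force: [0.6, -0.2, -0.6]
opening: 0.0183
```

Run:
```python
from h import *
o=snap("wrist","w31",(200,180,460,400),2.6); print(o["time"],o["ee_pos"],o["opening"],o["wrist_force"])
plan([.600,-.155,.08],down(-3),8)
```

```text
41.925 [0.43869532 0.01978828 0.06993351] 0.018261792499038226 [ 0.62205022 -0.23332032 -0.62662263]
from [0.4379 0.0197 0.0685] turn [ 2.8   0.05 -0.  ]
[0.3, 0.0, -0.0, -1.4, -21.8, 20.3]
[0.3, 0.0, -0.0, -1.4, -21.6, 20.5]
[0.3, 0.0, -0.0, -1.4, -21.5, 20.6]
[0.3, 0.0, -0.0, -1.4, -21.4, 20.7]
[0.3, 0.0, -0.0, -1.4, -21.3, 20.9]
[0.3, 0.0, -0.0, -1.4, -21.1, 21.0]
[0.3, 0.0, -0.0, -1.4, -21.0, 21.1]
[0.3, 0.0, -0.0, -1.4, -20.9, 21.2]
```

View pics/w31.png

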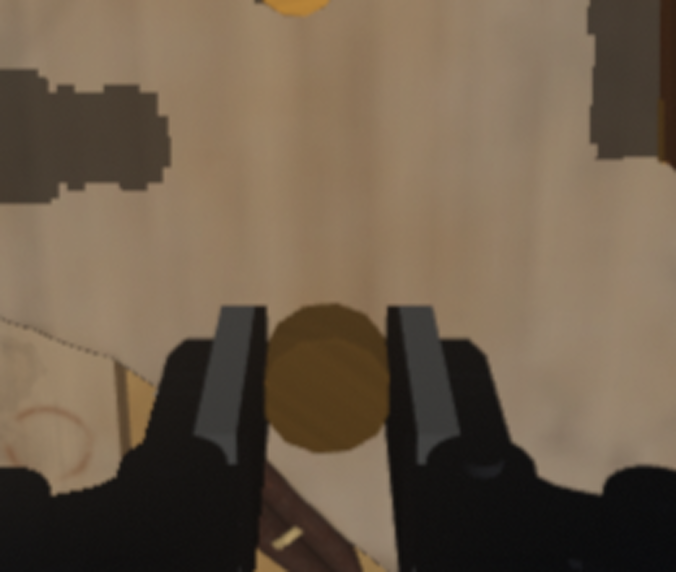

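Request:
carry_out(
  increments=[
    [0.3,0,0,-1,-22,20,5],
    [0.3,0,0,-1,-22,20,5],
    [0.3,0,0,-1,-22,21,5],
    [0.3,0,0,-1,-21,21,5],
    [0.3,0,0,-1,-21,21,5],
    [0.3,0,0,-1,-21,21,5],
    [0.3,0,0,-1,-21,21,5],
    [0.3,0,0,0,-21,21,5],
    [0,0,0,20,0,0,5],
    [0,0,0,10,0,0,5],
    [0,0,0,0,0,0,5],
    [0,0,0,0,0,0,5],
  ],
)

```text
time: 43.48
ee_pos: [0.5999, -0.1547, 0.0458]
tcp_rot: [-11.0, 90.0, -13.6]
wrist_force: [-0.5, 0.3, -0.7]
opening: 0.018
```

Run:
```python
from h import *
import pickle
o=snap("wrist","w32"); print(o["time"],o["ee_pos"],o["opening"],o["wrist_force"]); pickle.dump(o,open('o32.pkl','wb'))
```

```text
43.475 [ 0.59988267 -0.1546599   0.04576046] 0.018010267356709436 [-0.54466645  0.27378456 -0.67593185]
```

View pics/w32.png

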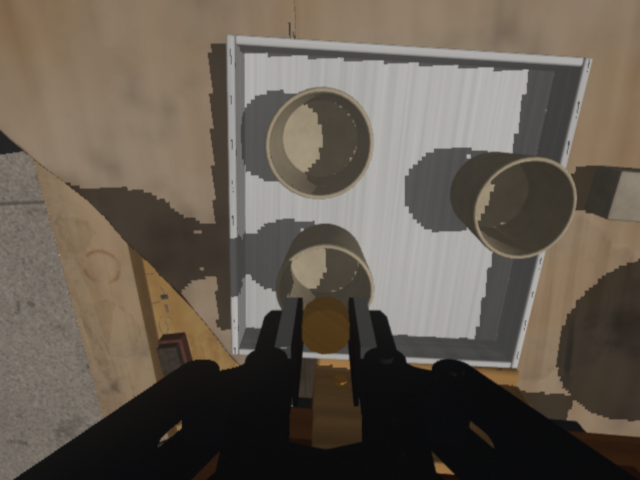

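Run:
```python
from h import *
import pickle
o=pickle.load(open('o32.pkl','rb'))
for n,x,y in(("C",325,292),("A",320,143),("B",525,207)):
    p=onz("wrist",(x,y),.048,o);print(n,p,tray(p),mv([p[0],p[1],.016],None,o)[0])
```

```text
C [ 0.60067046 -0.15802126  0.048     ] [-28.8 -30.7] [29.76115546 -3.31981548  0.92563711]
A [ 0.60173987 -0.08838366  0.048     ] [-35.   38.7] [29.75429649 66.29504754 -1.15023417]
B [ 0.69173281 -0.12038204  0.048     ] [57.9 16.3] [29.79692441 38.39256068 90.19566968]
```

Lower with a small correction, release the slug gradually, rise.

Request:
carry_out(
  increments=[
    [0,0,0,10,-2,0,5],
    [0,0,0,12,0,0,5],
    [0,0,0,8,0,0,5],
    [0,0,0,0,0,0,5],
    [0,0,0,0,0,0,30],
    [0,0,0,0,0,0,35],
    [0,0,0,0,0,0,35],
    [0,0,0,-15,0,0,35],
    [0,0,0,-35,10,-10,35],
    [0,0,0,-20,20,-20,45],
    [0,0,0,0,0,0,45],
  ],
)

```text
time: 44.9
ee_pos: [0.5719, -0.125, 0.0887]
tcp_rot: [-8.3, 89.7, -10.9]
wrist_force: [1.4, 0.2, 0.4]
opening: 0.0386
```

Run:
```python
from h import *
import pickle
o=snap("wrist","w33"); print(o["time"],o["ee_pos"],o["opening"],o["wrist_force"]); pickle.dump(o,open('o33.pkl','wb'))
plan([.434,.067,.03],down(0),9)
```

```text
44.9 [ 0.57186481 -0.12497819  0.08870826] 0.03862979379104184 [1.39412858 0.20424645 0.43947265]
from [ 0.5719 -0.1254  0.0871] turn [-2.56  0.16  0.04]
[-0.3, 0.0, 0.0, 6.3, 20.7, -16.3]
[-0.3, 0.0, 0.0, 6.3, 20.8, -16.2]
[-0.3, 0.0, 0.0, 6.3, 20.8, -16.1]
[-0.3, 0.0, 0.0, 6.3, 20.9, -16.0]
[-0.3, 0.0, 0.0, 6.3, 21.0, -15.9]
[-0.3, 0.0, 0.0, 6.3, 21.1, -15.7]
[-0.3, 0.0, 0.0, 6.3, 21.2, -15.6]
[-0.3, 0.0, 0.0, 6.3, 21.2, -15.5]
[-0.3, 0.0, 0.0, 6.3, 21.3, -15.4]
```

View pics/w33.png

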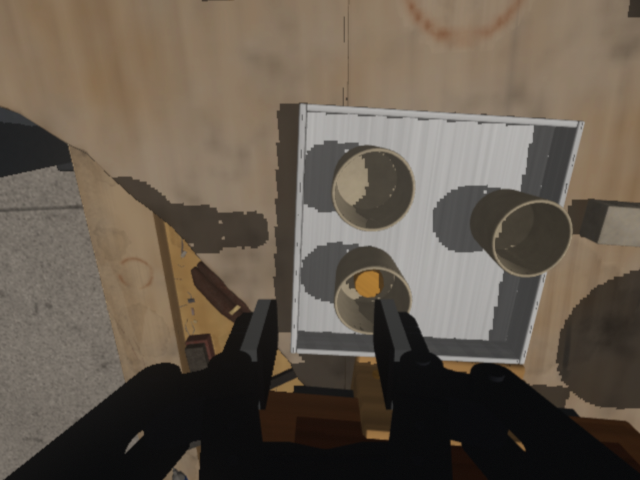

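Request:
carry_out(
  increments=[
    [-0.3,0,0,0,21,-16,45],
    [-0.3,0,0,4,21,-16,45],
    [-0.3,0,0,6,21,-16,45],
    [-0.3,0,0,6,21,-16,45],
    [-0.3,0,0,6,21,-16,45],
    [-0.3,0,0,6,21,-16,45],
    [-0.3,0,0,8,21,-16,45],
    [-0.3,0,0,8,21,-16,45],
    [-0.3,0,0,8,21,-15,45],
    [0,0,0,0,0,0,45],
    [0,0,0,0,0,0,45],
  ],
)

```text
time: 46.32
ee_pos: [0.4334, 0.0665, 0.0333]
tcp_rot: [-72.6, 90.0, -72.5]
wrist_force: [0.9, -0.2, -0.5]
opening: 0.038
```

```bash
cat > slug.py <<'E'
from h import *
import sys
o=snap("wrist",sys.argv[1]); print(o["time"],o["ee_pos"],o["opening"])
im=np.load('pics/%s.npy'%sys.argv[1]);hsv=cv2.cvtColor(im,cv2.COLOR_BGR2HSV)
m=cv2.inRange(hsv,(12,130,60),(30,255,255))
for c in cv2.findContours(m,cv2.RETR_EXTERNAL,cv2.CHAIN_APPROX_NONE)[0]:
    if cv2.contourArea(c)>400:
        M=cv2.moments(c);x,y=M['m10']/M['m00'],M['m01']/M['m00'];p=onz("wrist",(x,y),.011,o);print((round(x),round(y)),cv2.contourArea(c),p.round(4),mv([p[0],p[1],-.0315],None,o)[0].round(1))
E
python3 slug.py w34
```

```text
46.325 [0.43337703 0.06652623 0.03328193] 0.0380472459270822
(323, 264) 1106.5 [0.4331 0.0679 0.011 ] [64.8  1.4 -0.2]
(337, 167) 1223.5 [0.44   0.1192 0.011 ] [64.8 52.7  6.7]
(563, 210) 25735.5 [0.5557 0.0976 0.011 ] [ 64.8  30.9 122.3]
```

View pics/w34.png

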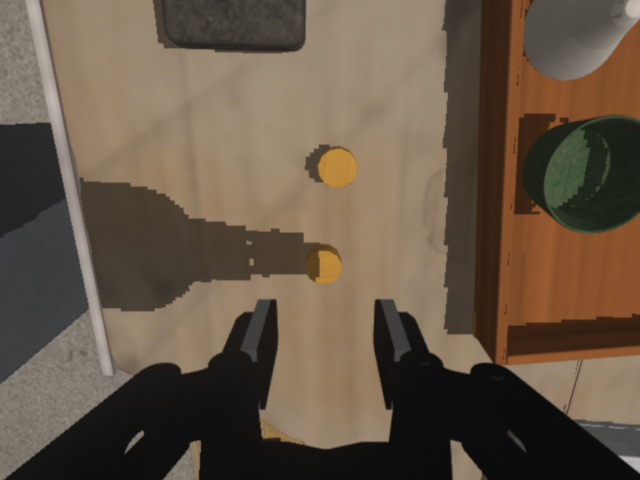

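Request:
carry_out(
  increments=[
    [0,0,0,25,1,0,45],
    [0,0,0,25,0,0,45],
    [0,0,0,10,0,0,45],
    [0,0,0,5,0,0,40],
    [0,0,0,0,0,0,25],
    [0,0,0,0,0,0,5],
    [0,0,0,0,0,0,5],
    [0,0,0,0,0,0,5],
  ],
)

```text
time: 47.38
ee_pos: [0.4334, 0.068, -0.0311]
tcp_rot: [4.6, 89.9, 4.7]
wrist_force: [-0.7, -0.4, 4.5]
opening: 0.0183
```

Request:
carry_out(
  increments=[
    [0,0,0,-10,0,0,5],
    [0,0,0,-30,0,0,5],
    [0,0,0,-40,0,0,5],
    [0,0,0,-20,0,0,5],
    [0,0,0,0,0,0,5],
  ],
)

```text
time: 48.0
ee_pos: [0.4338, 0.0681, 0.07]
tcp_rot: [10.4, 89.8, 10.4]
wrist_force: [0.3, 0.7, -0.1]
opening: 0.0178
```

Run:
```python
from h import *
plan([.6015,-.088,.075],down(-3),9)
```

```text
from [0.4338 0.0681 0.07  ] turn [ 3.1   0.17 -0.03]
[0.3, 0.0, -0.0, -0.5, -17.4, 18.6]
[0.3, 0.0, -0.0, -0.5, -17.3, 18.7]
[0.3, 0.0, -0.0, -0.5, -17.2, 18.8]
[0.3, 0.0, -0.0, -0.5, -17.0, 18.9]
[0.3, 0.0, -0.0, -0.5, -16.9, 19.0]
[0.3, 0.0, -0.0, -0.5, -16.8, 19.1]
[0.3, 0.0, -0.0, -0.5, -16.7, 19.2]
[0.3, 0.0, -0.0, -0.5, -16.6, 19.3]
[0.3, 0.0, -0.0, -0.5, -16.5, 19.4]
```

Request:
carry_out(
  increments=[
    [0.3,0,0,-1,-17,19,5],
    [0.3,0,0,-1,-17,19,5],
    [0.3,0,0,0,-17,19,5],
    [0.3,0,0,0,-17,19,5],
    [0.3,0,0,0,-17,19,5],
    [0.3,0,0,0,-17,19,5],
    [0.3,0,0,0,-17,19,5],
    [0.3,0,0,0,-17,19,5],
    [0.3,0,0,15,-17,19,5],
    [0,0,0,10,0,-1,5],
    [0,0,0,0,0,0,5],
    [0,0,0,0,0,0,5],
  ],
)

```text
time: 49.5
ee_pos: [0.5994, -0.0878, 0.0455]
tcp_rot: [145.8, 90.0, 143.2]
wrist_force: [0.7, 0.2, -0.2]
opening: 0.0185
```

Run:
```python
from h import *
import pickle
o=snap("wrist","w35"); print(o["time"],o["ee_pos"],o["opening"],o["wrist_force"]); pickle.dump(o,open('o35.pkl','wb'))
```

```text
49.5 [ 0.59943669 -0.08776815  0.04548798] 0.018451534821710056 [ 0.70832103  0.2262331  -0.190067  ]
```

View pics/w35.png

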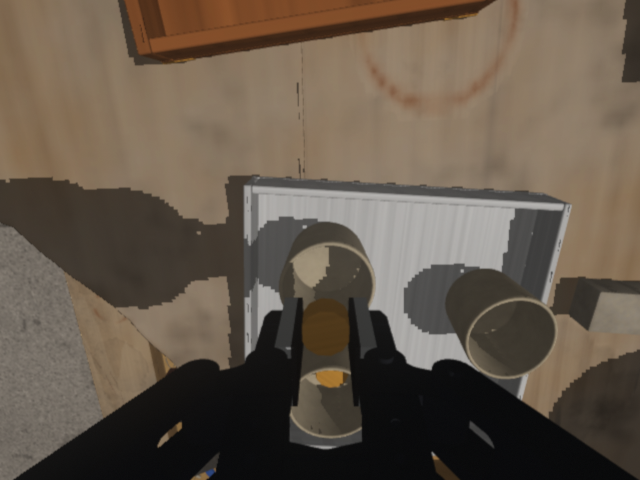

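Request:
carry_out(
  increments=[
    [0,0,0,10,-1,1,5],
    [0,0,0,12,-1,1,5],
    [0,0,0,8,0,0,5],
    [0,0,0,0,0,0,5],
    [0,0,0,0,0,0,30],
    [0,0,0,0,0,0,35],
    [0,0,0,0,0,0,35],
    [0,0,0,-15,0,0,35],
    [0,0,0,-35,10,-10,35],
    [0,0,0,-20,20,-20,45],
    [0,0,0,0,0,0,45],
  ],
)

```text
time: 50.92
ee_pos: [0.5738, -0.0583, 0.0886]
tcp_rot: [-1.7, 89.8, -4.2]
wrist_force: [0.5, -0.7, -0.6]
opening: 0.0382
```

Run:
```python
from h import *
import pickle
o=snap("wrist","w36"); print(o["time"],o["ee_pos"],o["opening"],o["wrist_force"])
plan([.440,.115,.03],down(0),9)
```

```text
50.925 [ 0.57383115 -0.05830028  0.08862174] 0.038227567040940595 [ 0.53017241 -0.6762438  -0.63764694]
from [ 0.5738 -0.0588  0.0871] turn [-2.55  0.17  0.02]
[-0.3, 0.0, 0.0, 6.3, 18.6, -15.7]
[-0.3, 0.0, 0.0, 6.3, 18.7, -15.6]
[-0.3, 0.0, 0.0, 6.3, 18.8, -15.5]
[-0.3, 0.0, 0.0, 6.3, 18.9, -15.5]
[-0.3, 0.0, 0.0, 6.3, 18.9, -15.4]
[-0.3, 0.0, 0.0, 6.3, 19.0, -15.3]
[-0.3, 0.0, 0.0, 6.3, 19.1, -15.2]
[-0.3, 0.0, 0.0, 6.3, 19.2, -15.1]
[-0.3, 0.0, 0.0, 6.3, 19.2, -15.0]
```

View pics/w36.png

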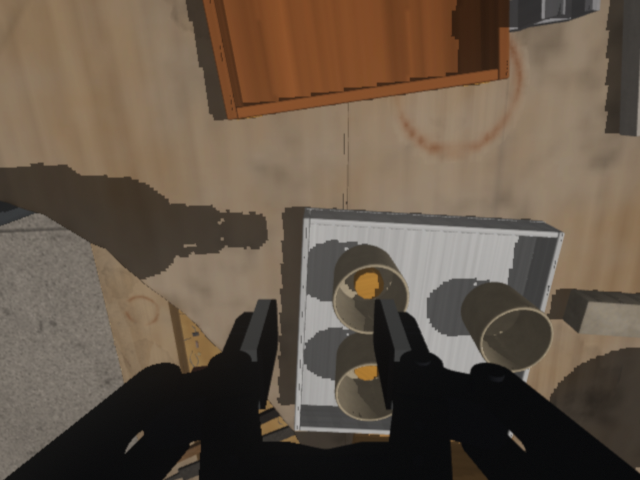

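Request:
carry_out(
  increments=[
    [-0.3,0,0,0,19,-16,45],
    [-0.3,0,0,0,19,-16,45],
    [-0.3,0,0,4,19,-16,45],
    [-0.3,0,0,6,19,-15,45],
    [-0.3,0,0,6,19,-15,45],
    [-0.3,0,0,6,19,-15,45],
    [-0.3,0,0,10,19,-15,45],
    [-0.3,0,0,10,19,-15,45],
    [-0.3,0,0,10,19,-15,45],
    [0,0,0,0,0,0,45],
    [0,0,0,0,0,0,45],
  ],
)

```text
time: 52.35
ee_pos: [0.4401, 0.1149, 0.0334]
tcp_rot: [-42.8, 90.0, -42.7]
wrist_force: [0.1, 0.3, -0.2]
opening: 0.0382
```

```bash
python3 slug.py w37
```

```text
52.35 [0.44006191 0.11486971 0.0334231 ] 0.03821790233282499
(605, 415) 1563.5 [0.6124 0.0166 0.011 ] [ 65.  -98.5 172.2]
(324, 256) 1097.0 [0.4402 0.1206 0.011 ] [64.9  5.7  0.1]
(553, 173) 52677.0 [0.5541 0.1649 0.011 ] [ 64.9  49.9 114.1]
```

View pics/w37.png

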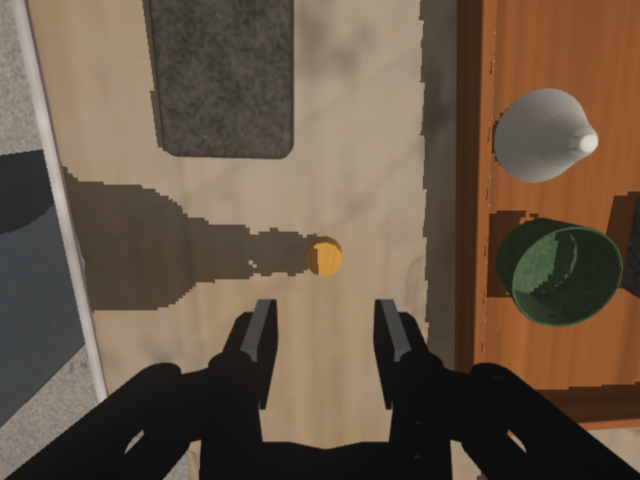

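Request:
carry_out(
  increments=[
    [0,0,0,25,5,0,45],
    [0,0,0,25,0,0,45],
    [0,0,0,10,0,0,45],
    [0,0,0,5,0,0,40],
    [0,0,0,0,0,0,25],
    [0,0,0,0,0,0,5],
    [0,0,0,0,0,0,5],
    [0,0,0,0,0,0,5],
  ],
)

```text
time: 53.4
ee_pos: [0.4399, 0.1204, -0.0311]
tcp_rot: [8.7, 89.9, 8.8]
wrist_force: [-0.2, -1.0, 3.8]
opening: 0.0182
```

Request:
carry_out(
  increments=[
    [0,0,0,-10,0,0,5],
    [0,0,0,-30,0,0,5],
    [0,0,0,-40,0,0,5],
    [0,0,0,-20,0,0,5],
    [0,0,0,0,0,0,5],
  ],
)

```text
time: 54.02
ee_pos: [0.4403, 0.1206, 0.07]
tcp_rot: [16.0, 89.8, 16.1]
wrist_force: [0.4, 0.3, 0.2]
opening: 0.0183
```

Run:
```python
from h import *
plan([.690,-.118,.075],down(-3),11)
```

```text
from [0.4403 0.1206 0.07  ] turn [ 3.1   0.16 -0.05]
[0.3, 0.0, -0.0, -0.4, -21.7, 22.7]
[0.3, 0.0, -0.0, -0.4, -21.6, 22.8]
[0.3, 0.0, -0.0, -0.4, -21.5, 22.9]
[0.3, 0.0, -0.0, -0.4, -21.4, 23.0]
[0.3, 0.0, -0.0, -0.4, -21.3, 23.1]
[0.3, 0.0, -0.0, -0.4, -21.2, 23.2]
[0.3, 0.0, -0.0, -0.4, -21.1, 23.3]
[0.3, 0.0, -0.0, -0.4, -20.9, 23.4]
[0.3, 0.0, -0.0, -0.4, -20.8, 23.5]
[0.3, 0.0, -0.0, -0.4, -20.7, 23.6]
[0.3, 0.0, -0.0, -0.4, -20.6, 23.7]
```

Request:
carry_out(
  increments=[
    [0.3,0,0,0,-22,23,5],
    [0.3,0,0,0,-22,23,5],
    [0.3,0,0,0,-21,23,5],
    [0.3,0,0,0,-21,23,5],
    [0.3,0,0,0,-21,23,5],
    [0.3,0,0,0,-21,23,5],
    [0.3,0,0,0,-21,23,5],
    [0.3,0,0,0,-21,23,5],
    [0.3,0,0,0,-21,24,5],
    [0.3,0,0,10,-21,24,5],
    [0.3,0,0,15,-21,24,5],
    [0,0,0,0,0,0,5],
  ],
)

```text
time: 55.52
ee_pos: [0.6888, -0.1201, 0.0393]
tcp_rot: [174.9, 89.7, 171.6]
wrist_force: [-0.3, 0.3, -0.5]
opening: 0.018
```

Run:
```python
from h import *
import pickle
o=snap("wrist","w38"); print(o["time"],o["ee_pos"],o["opening"],o["wrist_force"]); pickle.dump(o,open('o38.pkl','wb'))
```

```text
55.525 [ 0.68884682 -0.12008022  0.03929747] 0.01801921417451568 [-0.32498207  0.31229086 -0.46159436]
```

View pics/w38.png

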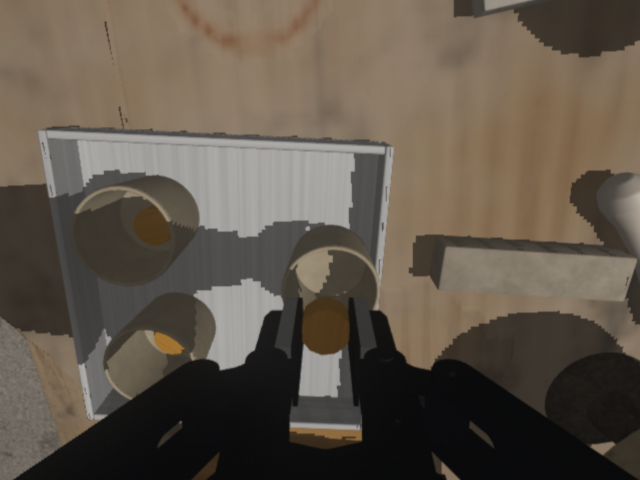

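Run:
```python
from h import *
import pickle
o=pickle.load(open('o38.pkl','rb'))
p=onz("wrist",(332,295),.048,o);print(p,tray(p),mv([p[0],p[1],.016],None,o)[0])
```

```text
[ 0.69296797 -0.12203504  0.048     ] [59.3 14.7] [23.27578563 -1.72463873  4.34060076]
```

Request:
carry_out(
  increments=[
    [0,0,0,5,-1,4,5],
    [0,0,0,8,0,0,5],
    [0,0,0,9,0,0,5],
    [0,0,0,0,0,0,5],
    [0,0,0,0,0,0,30],
    [0,0,0,0,0,0,35],
    [0,0,0,0,0,0,35],
    [0,0,0,-15,0,0,35],
    [0,0,0,-35,10,-20,35],
    [0,0,0,-30,30,-40,45],
    [0,0,0,-30,30,-40,45],
    [0,0,0,0,0,0,45],
  ],
)

```text
time: 57.08
ee_pos: [0.5975, -0.0431, 0.1366]
tcp_rot: [1.2, 89.6, -1.9]
wrist_force: [1.0, 1.2, 0.5]
opening: 0.0384
```

Run:
```python
from h import *
import pickle
o=snap("wrist","w39"); print(o["time"],o["ee_pos"],o["opening"],o["wrist_force"]); pickle.dump(o,open('o39.pkl','wb'))
snap("scene","s39")
```

```text
57.075 [ 0.59751398 -0.04309633  0.13660005] 0.03843808322493506 [0.98171941 1.17753771 0.48938873]
```

View pics/w39.png

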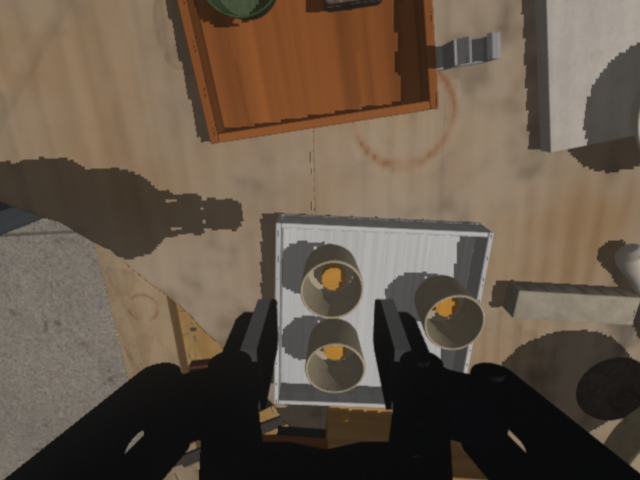

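View pics/s39.png

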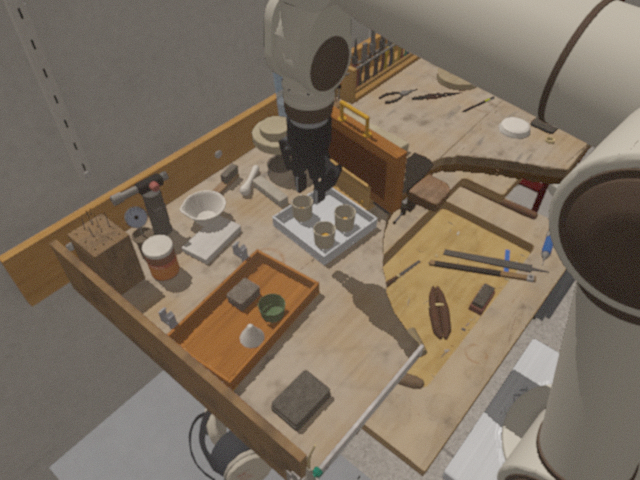

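Request:
carry_out(
  increments=[
    [0,0,0,-30,0,-40,45],
    [0,0,0,-30,0,-40,45],
    [0,0,0,-20,0,-50,45],
    [0,0,0,0,-40,-50,45],
    [0,0,0,0,-50,-50,45],
    [0,0,0,0,-50,-30,45],
    [0,0,0,0,-50,0,45],
    [0,0,0,0,-50,0,45],
    [0,0,0,0,0,0,45],
    [0,0,0,0,0,0,45],
    [0,0,0,0,0,0,45],
    [0,0,0,0,0,0,45],
  ],
)

```text
time: 58.68
ee_pos: [0.3323, -0.2628, 0.2114]
tcp_rot: [-24.8, 90.0, -27.9]
wrist_force: [-0.4, 0.1, 0.0]
opening: 0.0384
```

Run:
```python
from h import *
o=sensors.get_obs();print(o["time"],o["ee_pos"],o["qd"].round(2))
snap("top","t40",(150,120,490,340),2.3)
im=np.load('pics/t40.npy');cv2.imwrite('pics/t40z.png',cv2.resize(im[140:250,330:480],None,fx=5,fy=5,interpolation=cv2.INTER_CUBIC))
snap("scene","s40",(250,90,420,270),3.3)
```

```text
58.675 [ 0.33229558 -0.26275168  0.21143733] [-0.09 -0.1  -0.04 -0.06  0.05 -0.11]
```

View pics/t40.png

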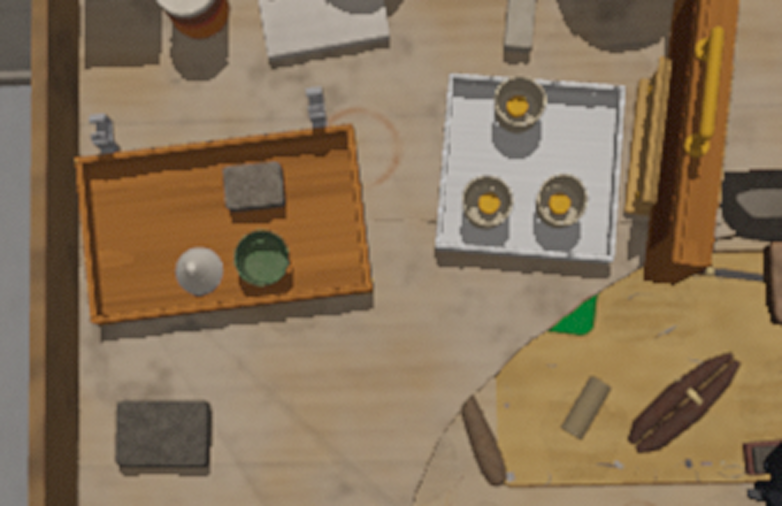

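View pics/t40z.png

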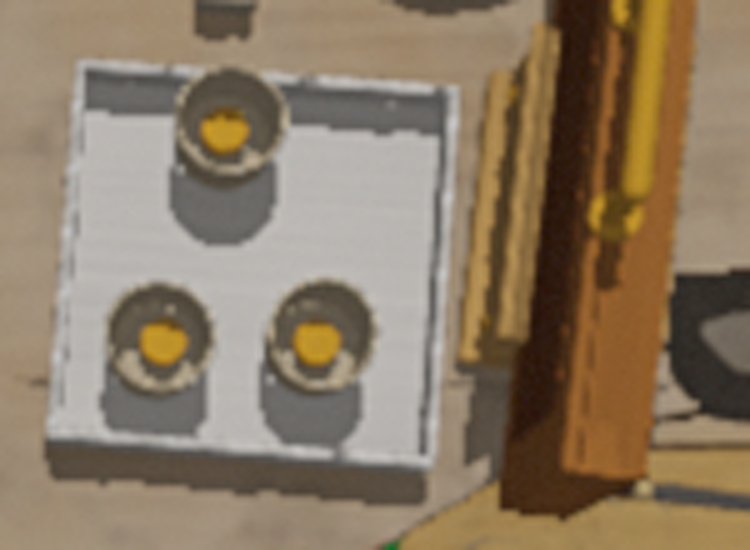

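View pics/s40.png

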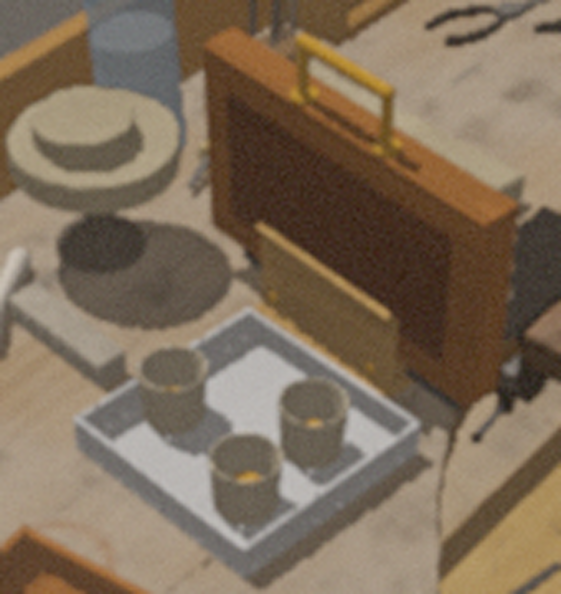

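Run:
```python
from h import *
# bar ends: scene (300,42),(390,93) ; top t40: upper (717,30) lower (704,138) /2.3
P=[tri([("scene",(250+302/3.3,90+40/3.3)),("top",(150+716/2.3,120+30/2.3))]),tri([("scene",(250+390/3.3,90+92/3.3)),("top",(150+704/2.3,120+140/2.3))])]
print(P); c=np.array([.648,-.2645]);n=np.array([.139,.990]);m=np.mean(P,0);print(m,"n-offset of bar",(m[:2]-c)@n)
```

```text
[array([ 0.68957856, -0.25058277,  0.23620406]), array([ 0.6079954 , -0.23597537,  0.24047547])]
[ 0.64878698 -0.24327907  0.23833976] n-offset of bar 0.021118109282566876
```

Run:
```python
from h import *
from workcell import job_done
o=sensors.get_obs();print(o["time"],np.abs(o["qd"]).max(),o["wrist_force"])
print(job_done())
```

```text
58.775 0.3126247194554422 [ 0.01694035 -0.36313983  0.66028234]
the job is handed in; nothing more can be done
None
```

The job is finished and handed in at about 59 s on the robot clock. I swung the lid up by its handle, drew it straight up out of the brackets and stood it in the rack groove. All three crucibles went from the chest to the tray, and one brass slug was dropped into each.

**Last checks (top and scene pictures just before hand-in):**
- **Lid:** standing in the rack, leaning about 0.07 rad towards the tray. The handle is about 0.24 m up.
- **Crucibles:** all three look upright on the tray floor, each with a slug visible inside.
- **Left in place:** the green cup, the cone and the dark box are still in the chest, and the wallet looks undisturbed.
- **Robot:** the gripper is clear of everything and the arm is at rest.

**Checks that disagreed:**
- **Fingertips:** they appeared about 35 mm short of the reported TCP. The first grip on the handle closed on nothing, so I regripped lower and used that offset for the rest of the job.
- **One crucible moved:** after I set it down, it shifted about 20 mm and ended near the back wall of the tray. I measured it 57–59 mm from the tray centre, inside the 66 mm limit, so I left it there.
- **Rack angle:** the cameras differed by about 3° on how the rack is turned. I used -8°, and the lid went in without jamming.

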